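# Unlatch the cap case and tip the caps in

## Task

Put the loose bottle caps away in their case: swing the latch lever right off the case lid, open the lid until it stands about upright and leave it open, then pick up the tray by its bridge handle and tip it so that all four caps slide into the case. Set the empty tray back down on the bench the right way up, and do not disturb the mug, the wash bottle or the amber jar.

Things in the scene. Friction and masses are not known exactly. Their poses are not given: they have to be found in the camera images.
- case: Grey plastic box, fixed to the bench, 160 (x) x 220 (y) x 70 mm high, open on top under its lid, walls and floor 5 mm. Origin: centre of its underside; z up; -x is the front with the latch, +x the rear with the lid's hinge. It can stand left or right of the tray.
- lid (a joint): Angle (rad) of the white lid, a panel 160 x 220 x 8 mm that covers the whole case; 0 = shut (top face 78.5 mm above the bench), 1.57 = upright, stop at 1.75. It turns upward about the case's rear rim and stays where it is left (stiff hinge, about 4 N at the handle). The latch lever holds it shut.
- lid_hinge (a point): Middle of the lid's hinge line, which runs along the case's y axis, 70.5 mm above the bench. It turns with the lid; with the lid shut its axes are those of the case.
- lid_handle (a point): Middle of the lid's pull handle: a round steel bar of 10 mm diameter, 80 mm long, parallel to the case's y axis, carried level with the lid by two rods 40 mm out in front of the lid's front edge (open gap of 35 mm between bar and case), 45 mm off the case's centre line to -y, 74.5 mm above the bench when shut. It lies at [-0.200, -0.045, 0.004] m in the frame of lid_hinge.
- latch (a joint): Angle (rad) of the latch lever, a steel bar 14 mm wide, 10 mm thick, that turns level about an upright pin on a bracket before the case's front. 0: it points along the case's +x, over the lid's front edge, and locks the lid; it grows as the lever swings to the case's +y (counter-clockwise from above); clear of the lid from about 1.25; stop at 1.75. Stays where left (about 1 N at the knob).
- latch_pivot (a point): Axis of the lever's pin, at the lever's underside (80 mm above the bench), 30 mm before the case's front and 60 mm off its centre line to +y. Turns with the lever: its x axis points along the lever.
- latch_knob (a point): Middle of the upright black knob near the lever's free end: 12 mm diameter, 32 mm tall (90 to 122 mm above the bench), 65 mm from the pivot. This point is 106 mm above the bench. The lever ends 10 mm beyond it.
- tray: Loose white tray, 150 (x) x 92 (y) mm, floor 4 mm thick, with 24 mm high walls (4 mm thick) at the back (-x) and both sides and no wall at the +x end, the mouth over which the caps slide out. Mass about 0.22 kg, smooth: caps slide from about 20 degrees of tilt. Origin: centre of its underside; z up.
- tray_grip (a point): Middle of the tray's bridge handle: a flat steel bar 12 mm thick (tray x), 18 mm tall, 92 mm long (tray y), that spans the tray from wall to wall; this point is the bar's centre, 66 mm above the tray's underside and 15 mm behind the tray's centre; the bar's top is 75 mm above the underside. Free space of 53 mm between the bar and the tray floor. Axes as the tray's.
- tray_lip (a point): Middle of the mouth's edge at the +x end of the tray, on the floor's upper face (4 mm above the underside).
- cap1: One of four equal black plastic bottle caps, a disc of 28 mm diameter and 16 mm height, 15 g, lying flat in the rear part of the tray. Origin: centre of its underside.
- cap2: One of four equal black plastic bottle caps, a disc of 28 mm diameter and 16 mm height, 15 g, lying flat in the rear part of the tray. Origin: centre of its underside.
- cap3: One of four equal black plastic bottle caps, a disc of 28 mm diameter and 16 mm height, 15 g, lying flat in the rear part of the tray. Origin: centre of its underside.
- cap4: One of four equal black plastic bottle caps, a disc of 28 mm diameter and 16 mm height, 15 g, lying flat in the rear part of the tray. Origin: centre of its underside.
- mug: Bystander: white mug, 80 mm diameter, 90 mm tall. Origin: centre of its underside.
- wash_bottle: Bystander: clear wash bottle, 66 mm diameter, 205 mm tall with its bent spout that reaches 50 mm to its -x. Origin: centre of its underside.
- reagent: Bystander: amber jar, 60 mm diameter, 120 mm tall. Origin: centre of its underside.

How it is judged:
On the way, in this order (a step that is already met when the one before it is completed fails the run):
1. the latch lever is swung clear of the lid (over 1.2 rad) (value of joint latch above 1.2 rad), for 0.2 s.
2. the lid is opened to 1.2 rad or more (value of joint lid above 1.2 rad), for 0.2 s.
3. the tray is tipped by at least 0.3 rad (17 degrees) at the open case (angle between tray's own z axis and vertical above 0.3 rad and horizontal distance between tray_lip and case below 0.14 m and value of joint lid above 1.2 rad), for 0.1 s.
At the end, for the whole second after the job is handed in: All four caps lie at rest inside the case (within its walls, undersides less than 60 mm above its underside), the lid stands open by more than 1.2 rad (69 degrees), and the tray rests level (within 0.1 rad) on the bench, its underside within 10 mm of the bench top (value of joint lid above 1.2 rad and x of cap1 in the frame of case between -0.08 and 0.08 m and y of cap1 in the frame of case between -0.11 and 0.11 m and z of cap1 in the frame of case between 0 and 0.06 m and x of cap2 in the frame of case between -0.08 and 0.08 m and y of cap2 in the frame of case between -0.11 and 0.11 m and z of cap2 in the frame of case between 0 and 0.06 m and x of cap3 in the frame of case between -0.08 and 0.08 m and y of cap3 in the frame of case between -0.11 and 0.11 m and z of cap3 in the frame of case between 0 and 0.06 m and x of cap4 in the frame of case between -0.08 and 0.08 m and y of cap4 in the frame of case between -0.11 and 0.11 m and z of cap4 in the frame of case between 0 and 0.06 m and linear speed of each of cap1, cap2, cap3, cap4, tray below 0.03 m/s and angle between tray's own z axis and vertical below 0.1 rad and height (world z) of tray between -0.01 and 0.01 m); the robot touches nothing.
It fails at once if the mug is moved more than 30 mm or tipped over (distance of mug from where it was at the start of the episode above 0.03 m or angle between mug's own z axis and vertical above 0.5 rad).
It fails at once if the wash bottle is moved more than 30 mm or tipped over (distance of wash_bottle from where it was at the start of the episode above 0.03 m or angle between wash_bottle's own z axis and vertical above 0.5 rad).
It fails at once if the amber jar is moved more than 30 mm or tipped over (distance of reagent from where it was at the start of the episode above 0.03 m or angle between reagent's own z axis and vertical above 0.5 rad).
It also fails if it takes over 72 s, if anything falls off the work surface, if the arm or the gripper's body presses on something with over 40 N, if the wrist force passes 120 N, or if a joint passes its speed limit or range.

## Robot

A 6-joint arm with a two-finger parallel gripper is mounted at the origin on the work surface. World frame = base frame: x ahead of the robot, y to its left, z up, the work surface at z = 0. Lengths are in m, angles in rad, forces in N, time in s.
With the tool pointing down it reaches from about 0.35 to 0.725 m from the base axis. Payload 4.3 kg.
Tool frame: the origin (TCP) lies on the centre line of the jaws, within the pads' length; the fingertips stand 8 mm ahead of it and the grasp point (between the pads) lies 11 mm behind it; z points along the fingers, y is the line along which they close (so a half turn about z gives the same grasp; the last joint's range is limited). The gripper opens to 85 mm and grips with 20 to 120 N. Pads are 22 mm wide; open, the fingers measure 114 mm over their backs; the gripper's body (76 mm by 85 mm) begins 54 mm behind the grasp point. The pads swing forward as they close: fully open they stand 13 mm farther back than shut.
Start: joints at [1.081, 0.377, 0.081, 1.274, 0, 1.46], TCP at [0.213, 0.534, 0.239] pointing down, gripper open.
Joint ranges: [-2.72, 2.72], [-0.84, 1.66], [-1.02, 1.22], [-1.77, 2.12], [-1.37, 1.28], [-3.14, 3.14]. Speed limits (rad/s): [2.57, 2.57, 3.14, 3.14, 3.14, 3.14].

## Interface

Orientations are given as [roll, pitch, yaw] about the fixed x, y, z axes, in that order (R = Rz(yaw) Ry(pitch) Rx(roll)).
In Python, from plant import env, vision, close_job gives the robot as it stands.
- The arm moves only by the shell command python3 -m inch 'ROWS' [OPENING] [FORCE]. ROWS is JSON, a list of rows, each an object of numbers: "x", "y", "z": the shift along the tool's x, y, z each as a share of 0.04 m, from -1 to 1; "twist": the turn about the tool's z as a share of 4 degrees, from -1 to 1. A call has 1 to 5 rows; each row shifts and turns the commanded pose from where the row before left it, along the tool's axes as they then stand; what a row does not reach is not made up. A row lasts 1/12 s, in which the tool goes at most 41.7 mm and 7.16 degrees, less where a joint would pass 70% of its speed; a pose out of reach is approached as far as the arm can. A call with a number of a shift or a turn outside -1 to 1 is refused whole. A call with a gripper value outside its range is refused whole. OPENING is the opening, from 0 (shut) to 1 (fully open), set as the call begins (- or left out, the last holds). The fingers move at their own pace and stop on an object; FORCE is the grip in N (left out, the last holds). Time passes only in rows, so rows that do not move let the fingers close. It gives the time, the measured TCP pose, the force, the opening and the grip force at its end, in the units of the state.
- env.get_obs(): the state, without advancing time (a new reading comes with each control period).
- vision.read_camera(name): name is "scene" or "top"; returns the picture (400x640x3 uint8, red, green, blue); there is no depth.
- vision.camera_info(name): a dict with "fx", "fy", "cx", "cy" (pixels), "dist_coeffs" ([k1, k2, p1, p2, k3] as OpenCV has them; the pictures are not rectified), "world_from_camera" (4x4, takes a point from camera to world coordinates). Camera axes: x right, y down, z forward; pixel columns grow to the right and rows downward; lengths in m; the calibration is good to about 2 mm. A picture is of the moment at which its call begins. camera_info takes no time and is no camera call.
- close_job(): hands the job in; it is judged then, once.
The state is a dict: "t": time; "joint_positions": joint angles; "qvel": joint speeds; "effort": joint torques, N m; "ee_pos": TCP position; "orientation": TCP orientation; "force": force on the tool from outside, world axes, zero at the start; "ft_torque": the same for the moment, N m; "width": finger opening in m; "gripper_force": force on a finger pad.
Only numpy, scipy, OpenCV 4.12 (cv2) and the standard library are available. Lean on these libraries where they do the work, as an engineer would, in place of code of your own. Each camera call takes 0.05 s, during which the arm holds its last target. There are 200 camera calls.

## Working session

There is one attempt and no reset: what is moved stays moved. The work goes in short steps, Python scripts to look and compute and a shell command to move; the robot and the scene stay as the last step left them, time stands still between calls to the robot, and variables do not carry over. Pictures are saved under pics/ and viewed, at most 10 in all, crops included, and the job is handed in when it is done.

```bash
ls; mkdir -p pics; python3 - <<'E'
from plant import env,vision
import cv2
for n in("scene","top"):
    cv2.imwrite(f"pics/{n}0.png",vision.read_camera(n)[:,:,::-1])
    print(n,vision.camera_info(n))
print(env.get_obs())
E
```

```text
pics
scene {'fx': 505.12799799316997, 'fy': 505.12799799316997, 'cx': 322.6614026109992, 'cy': 201.7572686492953, 'dist_coeffs': array([-0.01609973,  0.        ,  0.        ,  0.        ,  0.        ]), 'world_from_camera': array([[-0.66198056,  0.49260447, -0.56490935,  1.4865727 ],
       [ 0.74937294,  0.42000426, -0.51189513,  0.82426001],
       [-0.01489749, -0.7621924 , -0.64717912,  1.11345362],
       [ 0.        ,  0.        ,  0.        ,  1.        ]])}
top {'fx': 412.2535712380237, 'fy': 412.2535712380237, 'cx': 317.8089914885176, 'cy': 202.02825845859735, 'dist_coeffs': array([-0.08660695,  0.        ,  0.        ,  0.        ,  0.        ]), 'world_from_camera': array([[ 2.80492991e-03, -9.94107085e-01,  1.08366211e-01,
         4.59301298e-01],
       [-9.99765951e-01, -4.63111697e-04,  2.16293509e-02,
        -2.14902588e-03],
       [-2.14517053e-02, -1.08401517e-01, -9.93875714e-01,
         1.34840124e+00],
       [ 0.00000000e+00,  0.00000000e+00,  0.00000000e+00,
         1.00000000e+00]])}
{'t': 0.1, 'joint_positions': array([1.08067425e+00, 3.78040139e-01, 7.97742583e-02, 1.27439563e+00,
       1.78130699e-05, 1.46048478e+00]), 'qvel': array([ 0.00258011, -0.00124665,  0.00406628, -0.00310342,  0.00027252,
       -0.00188368]), 'effort': array([ 1.37277773e-03, -4.64692640e+01,  2.70583338e+01,  1.20635083e-02,
       -1.18552416e-04,  3.86040767e-06]), 'ee_pos': array([0.2129055 , 0.53352188, 0.23843138]), 'orientation': array([-3.13974076e+00, -2.23039406e-04,  2.76178191e+00]), 'force': array([-0.64521534, -0.23343802, -0.65072944]), 'ft_torque': array([ 0.03630016, -0.04805667, -0.02667046]), 'gripper_force': 0.0, 'width': 0.0851642684331623}
```

View pics/top0.png

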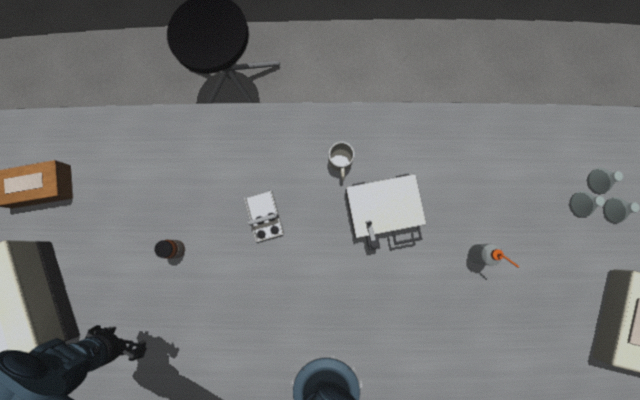

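View pics/scene0.png

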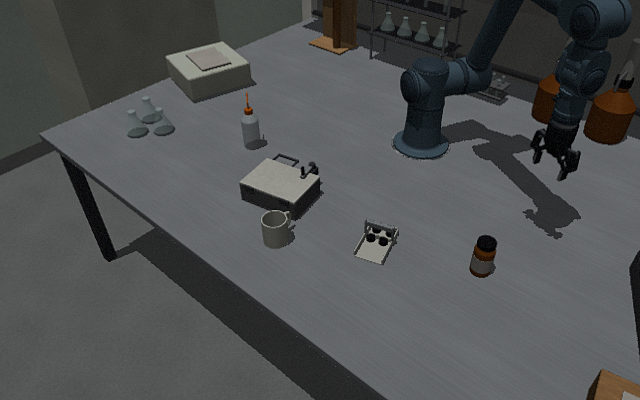

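The top view shows the case at about (387,207) with the latch and handle on the robot side. The tray is at (264,217) with its mouth facing away and the caps near the robot. The mug is at (341,157), the jar at (168,249) and the wash bottle at (492,254). I'll zoom in for exact pixels.

```bash
python3 - <<'E'
import cv2
a=cv2.imread("pics/top0.png")[135:260,240:440]; cv2.imwrite("pics/topc.png",cv2.resize(a,None,fx=4,fy=4,interpolation=cv2.INTER_CUBIC))
a=cv2.imread("pics/scene0.png")[145:275,230:430]; cv2.imwrite("pics/scenec.png",cv2.resize(a,None,fx=4,fy=4,interpolation=cv2.INTER_CUBIC))
E
```

```text
(no output)
```

View pics/topc.png

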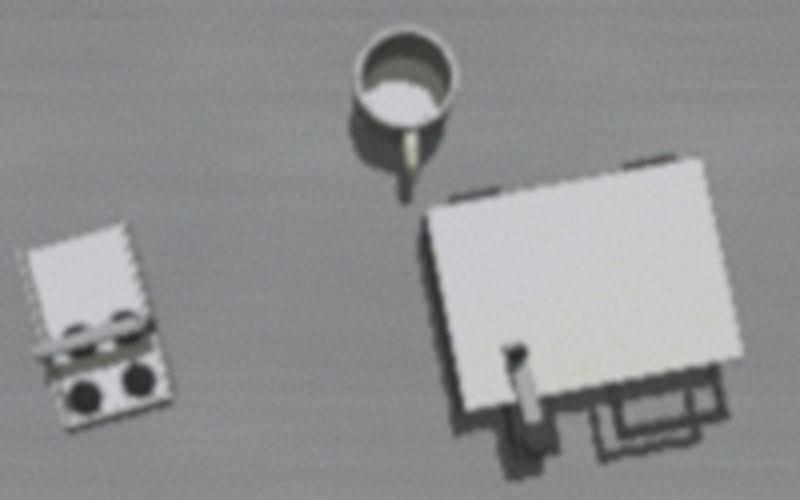

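View pics/scenec.png

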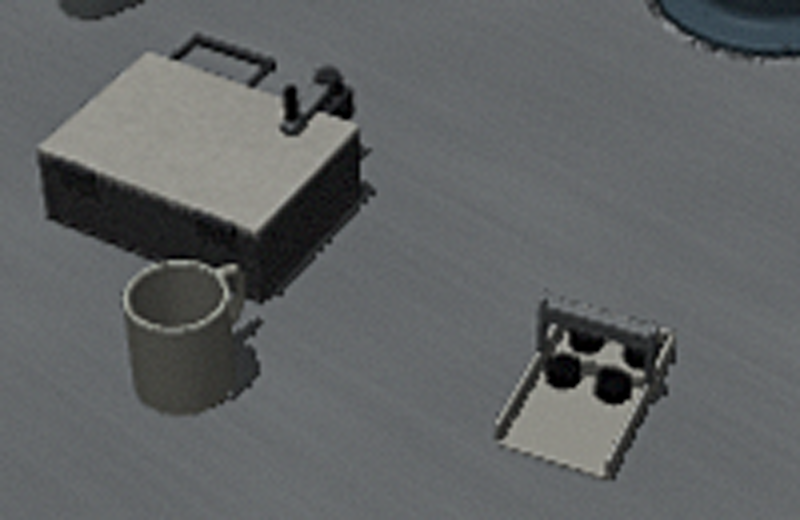

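The top crop shows the shut lid with corners at (428,212), (702,160), (742,356) and (466,410). The latch knob is at about (515,352), pointing over the lid, and the tray bar runs from (37,349) to (153,322). The scene crop shows the same lid corners and the bar from (543,303) to (670,330). Next I'll fit the poses.

```bash
cat > h.py <<'E'
import numpy as np,cv2
from scipy.optimize import least_squares
from plant import env,vision
I={n:vision.camera_info(n) for n in("scene","top")}
def proj(n,P):
    c=I[n];T=np.linalg.inv(c["world_from_camera"])
    K=np.array([[c["fx"],0,c["cx"]],[0,c["fy"],c["cy"]],[0,0,1]])
    return cv2.projectPoints(np.atleast_2d(P).astype(float),cv2.Rodrigues(T[:3,:3])[0],T[:3,3],K,c["dist_coeffs"])[0][:,0]
def pose(p,L):
    c,s=np.cos(p[2]),np.sin(p[2]);L=np.atleast_2d(L)
    return np.c_[p[0]+c*L[:,0]-s*L[:,1],p[1]+s*L[:,0]+c*L[:,1],L[:,2]]
def fit(p0,data):
    f=lambda p:np.concatenate([(proj(n,pose(p,l))-uv).ravel() for n,l,uv in data])
    r=least_squares(f,p0,loss='soft_l1');return r.x,f(r.x).reshape(-1,2)
def ray(n,uv,z):
    return least_squares(lambda q:proj(n,[q[0],q[1],z])[0]-uv,[.5,0]).x
def st():
    o=env.get_obs();print(round(o['t'],2),'q',o['joint_positions'].round(3),'p',o['ee_pos'].round(4),'rpy',np.degrees(o['orientation']).round(1),'f',o['force'].round(1),'w',round(o['width'],4),round(o['gripper_force'],1))
E
python3 - <<'E'
from h import *
def C(o,l):
    return [(np.array(a)-1.5)/4+o for a in l]
o=np.array([240,135]);s=np.array([230,145])
h=.0785
lid=[[.08,.11,h],[.08,-.11,h],[-.08,-.11,h],[-.08,.11,h]]
D=[("top",l,u) for l,u in zip(lid,C(o,[(428,212),(702,160),(742,356),(466,410)]))]+[("scene",l,u) for l,u in zip(lid,C(s,[(258,235),(40,152),(150,55),(358,128)]))]
p,r=fit([.45,-.15,-.2],D);print('case',p.round(4),r.round(1).tolist())
print('pivot,knob,handle,hinge',pose(p,[[-.11,.06,.08],[-.045,.06,.106],[-.12,-.045,.0745],[.08,0,.07]]).round(4).tolist())
t=[[-.015,.046,.071],[-.015,-.046,.071],[-.075,.046,.024],[-.075,-.046,.024]]
ts=[[-.015,.046,.075],[-.015,-.046,.075],[.075,.046,0],[.075,-.046,0]]
D=[("top",l,u) for l,u in zip(t,C(o,[(37,349),(153,322),(70,430),(172,402)]))]+[("scene",l,u) for l,u in zip(ts,C(s,[(668,328),(543,302),(610,478),(497,438)]))]
q,r=fit([.43,.13,.2],D);print('tray',q.round(4),r.round(1).tolist());print('grip',pose(q,[[-.015,0,.066]]).round(4))
for n,uv,z in[("top",(341,155),.09),("top",(168,249),.11),("top",(492,254),.12)]: print(ray(n,uv,z).round(3))
print(C(o,[(515,352)]),proj("top",pose(p,[-.045,.06,.122])))
E
```

```text
case [ 0.5876 -0.1836  0.1875] [[-1.1, -0.9], [-0.5, -0.9], [0.3, 0.5], [-0.6, 0.3], [-0.3, -0.7], [-0.9, -1.1], [-0.5, -1.1], [0.8, -0.7]]
pivot,knob,handle,hinge [[0.4683, -0.1452, 0.08], [0.5322, -0.1331, 0.106], [0.4781, -0.2502, 0.0745], [0.6662, -0.1687, 0.07]]
tray [0.5569 0.2022 0.2903] [[-0.5, 2.2], [-1.2, 0.6], [-1.0, 0.6], [0.9, -0.5], [-2.8, 0.3], [-0.3, -1.5], [-0.1, 0.3], [-0.6, 1.1]]
grip [[0.5425 0.1979 0.066 ]]
[ 0.744 -0.047]
[0.45  0.481]
[ 0.438 -0.495]
[array([368.375, 222.625])] [[370.74286983 222.38148747]]
```

```bash
cat >> h.py <<'E'
def plan(target,yaw=None,n=None,frm=None):
    "rows from present (or frm=(x,y,z,yaw_deg)) to target xyz, yaw in deg"
    if frm is None:
        o=env.get_obs();p=o['ee_pos'];y0=np.degrees(o['orientation'][2])
    else: p=np.array(frm[:3]);y0=frm[3]
    t=np.array(target,float);dy=0 if yaw is None else yaw-y0
    if n is None:n=max(1,int(np.ceil(max(np.linalg.norm(t-p)/.039,abs(dy)/4-.01))))
    R=[]
    d=(t-p)/n
    for i in range(n):
        a=np.radians(y0+dy*i/n)
        R.append((round((d[0]*np.cos(a)+d[1]*np.sin(a))/.04,2),round((d[0]*np.sin(a)-d[1]*np.cos(a))/.04,2),round(-d[2]/.04,2),round(-dy/n/4,2)))
    for r in R: print(dict(zip(("x","y","z","twist"),r)))
    return (*t,y0+dy)
E
python3 -c "
from h import *
plan([.25,.25,.24],100.7)"
```

```text
{'x': np.float64(-0.23), 'y': np.float64(-0.42), 'z': np.float64(-0.0), 'twist': np.float64(0.96)}
{'x': np.float64(-0.26), 'y': np.float64(-0.4), 'z': np.float64(-0.0), 'twist': np.float64(0.96)}
{'x': np.float64(-0.29), 'y': np.float64(-0.38), 'z': np.float64(-0.0), 'twist': np.float64(0.96)}
{'x': np.float64(-0.31), 'y': np.float64(-0.36), 'z': np.float64(-0.0), 'twist': np.float64(0.96)}
{'x': np.float64(-0.33), 'y': np.float64(-0.34), 'z': np.float64(-0.0), 'twist': np.float64(0.96)}
{'x': np.float64(-0.36), 'y': np.float64(-0.32), 'z': np.float64(-0.0), 'twist': np.float64(0.96)}
{'x': np.float64(-0.38), 'y': np.float64(-0.29), 'z': np.float64(-0.0), 'twist': np.float64(0.96)}
{'x': np.float64(-0.4), 'y': np.float64(-0.27), 'z': np.float64(-0.0), 'twist': np.float64(0.96)}
{'x': np.float64(-0.41), 'y': np.float64(-0.24), 'z': np.float64(-0.0), 'twist': np.float64(0.96)}
{'x': np.float64(-0.43), 'y': np.float64(-0.21), 'z': np.float64(-0.0), 'twist': np.float64(0.96)}
{'x': np.float64(-0.44), 'y': np.float64(-0.18), 'z': np.float64(-0.0), 'twist': np.float64(0.96)}
{'x': np.float64(-0.45), 'y': np.float64(-0.15), 'z': np.float64(-0.0), 'twist': np.float64(0.96)}
{'x': np.float64(-0.46), 'y': np.float64(-0.12), 'z': np.float64(-0.0), 'twist': np.float64(0.96)}
{'x': np.float64(-0.47), 'y': np.float64(-0.09), 'z': np.float64(-0.0), 'twist': np.float64(0.96)}
{'x': np.float64(-0.47), 'y': np.float64(-0.06), 'z': np.float64(-0.0), 'twist': np.float64(0.96)}
```

```bash
python3 -m inch '[{"x":-0.23,"y":-0.42,"twist":0.96},{"x":-0.26,"y":-0.4,"twist":0.96},{"x":-0.29,"y":-0.38,"twist":0.96},{"x":-0.31,"y":-0.36,"twist":0.96},{"x":-0.33,"y":-0.34,"twist":0.96}]'
python3 -m inch '[{"x":-0.36,"y":-0.32,"twist":0.96},{"x":-0.38,"y":-0.29,"twist":0.96},{"x":-0.4,"y":-0.27,"twist":0.96},{"x":-0.41,"y":-0.24,"twist":0.96},{"x":-0.43,"y":-0.21,"twist":0.96}]'
python3 -m inch '[{"x":-0.44,"y":-0.18,"twist":0.96},{"x":-0.45,"y":-0.15,"twist":0.96},{"x":-0.46,"y":-0.12,"twist":0.96},{"x":-0.47,"y":-0.09,"twist":0.96},{"x":-0.47,"y":-0.06,"twist":0.96}]'
python3 -c "
from h import *
st()"
python3 -m inch '[{"x":-0.5,"y":-0.8},{"x":-0.5,"y":-0.8},{"x":-0.5,"y":-0.8},{"x":-0.5,"y":-0.8}]'
python3 -c "
from h import *
st()"
```

```text
0.1 q [1.081 0.378 0.08  1.274 0.    1.46 ] p [0.2129 0.5335 0.2384] rpy [-179.9   -0.   158.2] f [-0.6 -0.2 -0.7] w 0.0852 0.0
0.1 q [1.081 0.378 0.08  1.274 0.    1.46 ] p [0.2129 0.5335 0.2384] rpy [-179.9   -0.   158.2] f [-0.6 -0.2 -0.7] w 0.0852 0.0invalid input at $[0]: expected keys x, y, z, twist
invalid input at $[0]: expected keys x, y, z, twist
invalid input at $[0]: expected keys x, y, z, twist
invalid input at $[0]: expected keys x, y, z, twist
```

All keys are required, so I'll have the helper print compact full rows and retype these.

```bash
sed -i 's|    for r in R: print.*|    for i,r in enumerate(R): print("{"+",".join(f"\\"{k}\\":{v+0:g}" for k,v in zip(("x","y","z","twist"),r))+"}",end=",\\n" if i%5==4 else ",")\n    print()|' h.py
python3 -m inch '[{"x":-0.23,"y":-0.42,"z":0,"twist":0.96},{"x":-0.26,"y":-0.4,"z":0,"twist":0.96},{"x":-0.29,"y":-0.38,"z":0,"twist":0.96},{"x":-0.31,"y":-0.36,"z":0,"twist":0.96},{"x":-0.33,"y":-0.34,"z":0,"twist":0.96}]'
python3 -m inch '[{"x":-0.36,"y":-0.32,"z":0,"twist":0.96},{"x":-0.38,"y":-0.29,"z":0,"twist":0.96},{"x":-0.4,"y":-0.27,"z":0,"twist":0.96},{"x":-0.41,"y":-0.24,"z":0,"twist":0.96},{"x":-0.43,"y":-0.21,"z":0,"twist":0.96}]'
python3 -m inch '[{"x":-0.44,"y":-0.18,"z":0,"twist":0.96},{"x":-0.45,"y":-0.15,"z":0,"twist":0.96},{"x":-0.46,"y":-0.12,"z":0,"twist":0.96},{"x":-0.47,"y":-0.09,"z":0,"twist":0.96},{"x":-0.47,"y":-0.06,"z":0,"twist":0.96}]'
python3 -c "
from h import *
st()"
python3 -m inch '[{"x":-0.5,"y":-0.8,"z":0,"twist":0},{"x":-0.5,"y":-0.8,"z":0,"twist":0},{"x":-0.5,"y":-0.8,"z":0,"twist":0},{"x":-0.5,"y":-0.8,"z":0,"twist":0}]'
python3 -c "
from h import *
st()"
```

```text
t: 0.52
ee_pos: [0.2252, 0.4383, 0.2388]
orientation: [-3.141, 0.0, 2.424]
force: [0.8, -0.1, 0.2]
width: 0.0853
gripper_force: 0.0
t: 0.93
ee_pos: [0.2376, 0.3433, 0.2389]
orientation: [-3.141, 0.0, 2.088]
force: [-0.1, -0.6, 0.7]
width: 0.0852
gripper_force: 0.0
t: 1.35
ee_pos: [0.2499, 0.2491, 0.239]
orientation: [-3.141, 0.0, 1.753]
force: [-0.1, -0.2, -0.9]
width: 0.0854
gripper_force: 0.0
1.35 q [ 0.604 -0.071 -0.456  1.187 -0.     1.992] p [0.2499 0.2491 0.239 ] rpy [-180.     0.   100.5] f [-0.1 -0.2 -0.9] w 0.0854 0.0
t: 1.68
ee_pos: [0.1376, 0.1468, 0.2387]
orientation: [-3.141, 0.0, 1.757]
force: [-0.2, -0.7, 1.0]
width: 0.0857
gripper_force: 0.0
1.68 q [ 0.498 -0.407 -0.691  1.289 -0.     1.883] p [0.1376 0.1468 0.2387] rpy [-179.9    0.   100.7] f [-0.2 -0.7  1. ] w 0.0857 0.0
```

```bash
python3 -c "
from h import *
plan([.64,.1,.32],100.7)"
```

```text
{"x":-0.25,"y":0.87,"z":-0.15,"twist":0},{"x":-0.25,"y":0.87,"z":-0.15,"twist":0},{"x":-0.25,"y":0.87,"z":-0.15,"twist":0},{"x":-0.25,"y":0.87,"z":-0.15,"twist":0},{"x":-0.25,"y":0.87,"z":-0.15,"twist":0},
{"x":-0.25,"y":0.87,"z":-0.15,"twist":0},{"x":-0.25,"y":0.87,"z":-0.15,"twist":0},{"x":-0.25,"y":0.87,"z":-0.15,"twist":0},{"x":-0.25,"y":0.87,"z":-0.15,"twist":0},{"x":-0.25,"y":0.87,"z":-0.15,"twist":0},
{"x":-0.25,"y":0.87,"z":-0.15,"twist":0},{"x":-0.25,"y":0.87,"z":-0.15,"twist":0},{"x":-0.25,"y":0.87,"z":-0.15,"twist":0},{"x":-0.25,"y":0.87,"z":-0.15,"twist":0},
```

```bash
python3 -m inch '[{"x":-0.25,"y":0.87,"z":-0.15,"twist":0},{"x":-0.25,"y":0.87,"z":-0.15,"twist":0},{"x":-0.25,"y":0.87,"z":-0.15,"twist":0},{"x":-0.25,"y":0.87,"z":-0.15,"twist":0},{"x":-0.25,"y":0.87,"z":-0.15,"twist":0}]' >/dev/null
python3 -m inch '[{"x":-0.25,"y":0.87,"z":-0.15,"twist":0},{"x":-0.25,"y":0.87,"z":-0.15,"twist":0},{"x":-0.25,"y":0.87,"z":-0.15,"twist":0},{"x":-0.25,"y":0.87,"z":-0.15,"twist":0},{"x":-0.25,"y":0.87,"z":-0.15,"twist":0}]' >/dev/null
python3 -m inch '[{"x":-0.25,"y":0.87,"z":-0.15,"twist":0},{"x":-0.25,"y":0.87,"z":-0.15,"twist":0},{"x":-0.25,"y":0.87,"z":-0.15,"twist":0},{"x":-0.25,"y":0.87,"z":-0.15,"twist":0}]' | head -3
python3 -m inch '[{"x":-0.2,"y":0.9,"z":0,"twist":0},{"x":-0.2,"y":0.9,"z":0,"twist":0},{"x":-0.2,"y":0.9,"z":0,"twist":0},{"x":-0.2,"y":0.9,"z":0,"twist":0},{"x":-0.2,"y":0.9,"z":0,"twist":0}]' |head -3
python3 -c "
from h import *
st()"
python3 -m inch '[{"x":-0.2,"y":0.9,"z":0,"twist":0},{"x":-0.2,"y":0.9,"z":0,"twist":0}]' |head -3
python3 -c "
from h import *
st()"
```

```text
t: 2.85
ee_pos: [0.6451, 0.1, 0.3229]
orientation: [-3.141, -0.0, 1.756]
t: 3.27
ee_pos: [0.7614, 0.0901, 0.2916]
orientation: [3.106, 0.002, 1.756]
3.27 q [0.034 0.934 1.215 1.816 0.003 1.419] p [0.7614 0.0901 0.2916] rpy [1.780e+02 1.000e-01 1.006e+02] f [-0.5  0.3 -1.5] w 0.0855 0.0
t: 3.43
ee_pos: [0.7991, 0.0835, 0.2773]
orientation: [3.046, 0.009, 1.756]
3.43 q [0.023 0.957 1.218 1.736 0.007 1.408] p [0.7991 0.0835 0.2773] rpy [174.5   0.5 100.6] f [ 0.7  0.2 -0. ] w 0.0854 0.0
```

```bash

python3 -m inch '[{"x":0,"y":-0.9,"z":0,"twist":0},{"x":0,"y":-0.9,"z":0,"twist":0},{"x":0,"y":-0.9,"z":0,"twist":0},{"x":0,"y":-0.9,"z":0,"twist":0},{"x":0,"y":0,"z":0,"twist":0}]' |head -3
python3 -c "
from h import *
st()"
```

```text
t: 3.85
ee_pos: [0.6895, 0.0643, 0.2647]
orientation: [3.071, 0.005, 1.756]
3.85 q [-0.002  0.571  0.449  1.379  0.009  1.384] p [0.6895 0.0643 0.2647] rpy [176.    0.3 100.6] f [ 0.4  0.4 -3.8] w 0.0853 0.0
```

```bash
cat >> h.py <<'E'
from scipy.spatial.transform import Rotation as Ro
def way(pts,twist=0,frm=None,step=.039):
    "rows through world waypoints, full orientation; twist deg total spread over the rows of first leg"
    o=env.get_obs();p=o['ee_pos'] if frm is None else np.array(frm);R=Ro.from_euler('xyz',o['orientation']).as_matrix()
    k=0
    for j,t in enumerate(pts):
        t=np.array(t,float);tw=twist if j==0 else 0
        n=max(1,int(np.ceil(max(np.linalg.norm(t-p)/step,abs(tw)/4-.01))))
        for i in range(n):
            d=R.T@((t-p)/n)/.04
            print("{"+",".join(f'"{a}":{round(v,2)+0:g}' for a,v in zip(("x","y","z","twist"),[*d,tw/n/4]))+"}",end=",");k+=1
            if k%5==0:print()
            R=R@Ro.from_euler('z',tw/n,degrees=True).as_matrix()
        p=t;print(' #')
E
python3 -c "
from h import *
way([[.532,-.133,.18],[.532,-.133,.102]])"
```

```text
{"x":-0.59,"y":-0.7,"z":0.26,"twist":0},{"x":-0.59,"y":-0.7,"z":0.26,"twist":0},{"x":-0.59,"y":-0.7,"z":0.26,"twist":0},{"x":-0.59,"y":-0.7,"z":0.26,"twist":0},{"x":-0.59,"y":-0.7,"z":0.26,"twist":0},
{"x":-0.59,"y":-0.7,"z":0.26,"twist":0},{"x":-0.59,"y":-0.7,"z":0.26,"twist":0}, #
{"x":0,"y":-0.07,"z":0.97,"twist":0},{"x":0,"y":-0.07,"z":0.97,"twist":0}, #
```

```bash

python3 -m inch '[{"x":-0.59,"y":-0.7,"z":0.26,"twist":0},{"x":-0.59,"y":-0.7,"z":0.26,"twist":0},{"x":-0.59,"y":-0.7,"z":0.26,"twist":0},{"x":-0.59,"y":-0.7,"z":0.26,"twist":0},{"x":-0.59,"y":-0.7,"z":0.26,"twist":0}]' 0.7 20 >/dev/null
python3 -m inch '[{"x":-0.59,"y":-0.7,"z":0.26,"twist":0},{"x":-0.59,"y":-0.7,"z":0.26,"twist":0},{"x":0,"y":0,"z":0,"twist":0}]'>/dev/null
python3 -c "
from h import *
st();way([[.532,-.133,.102]])"
```

```text
4.52 q [-0.38   0.302 -0.186  1.003  0.041  1.013] p [ 0.5446 -0.136   0.1804] rpy [174.9   0.4 100.3] f [-0.6  0.3 -0.6] w 0.0598 0.0
{"x":0.05,"y":-0.16,"z":0.64,"twist":0},{"x":0.05,"y":-0.16,"z":0.64,"twist":0},{"x":0.05,"y":-0.16,"z":0.64,"twist":0}, #
```

```bash

python3 -m inch '[{"x":0.05,"y":-0.16,"z":0.64,"twist":0},{"x":0.05,"y":-0.16,"z":0.64,"twist":0},{"x":0.05,"y":-0.16,"z":0.64,"twist":0},{"x":0,"y":0,"z":0,"twist":0}]'
python3 - <<'E'
from h import *
st()
cv2.imwrite("pics/s1.png",cv2.resize(vision.read_camera("scene")[130:260,230:430,::-1],None,fx=4,fy=4,interpolation=cv2.INTER_CUBIC))
E
```

```text
t: 4.85
ee_pos: [0.5337, -0.128, 0.1005]
orientation: [3.052, 0.004, 1.756]
force: [-0.9, 1.4, -0.2]
width: 0.06
gripper_force: 0.0
4.85 q [-0.376  0.343 -0.349  0.801  0.044  1.012] p [ 0.5337 -0.128   0.1005] rpy [174.9   0.2 100.6] f [-0.9  1.4 -0.2] w 0.06 0.0
```

View pics/s1.png

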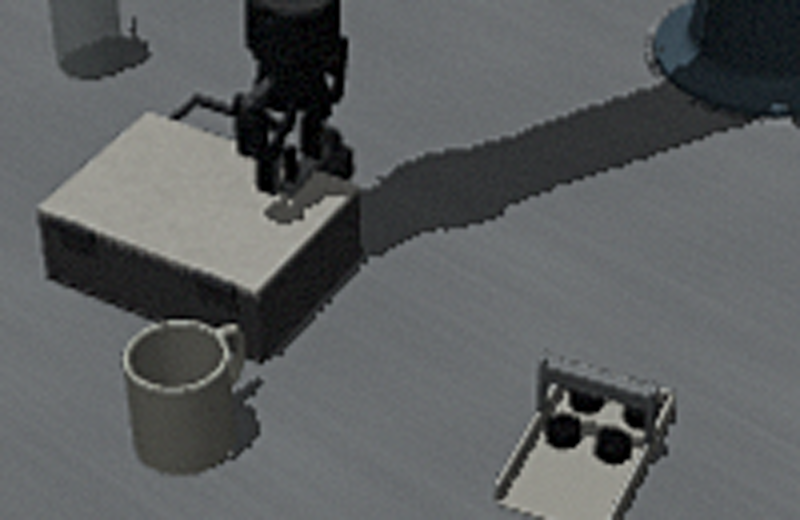

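The fingers straddle the knob at about (290,165), so I'll close on it.

```bash

python3 -m inch '[{"x":0,"y":0,"z":-0.03,"twist":0},{"x":0,"y":0,"z":-0.03,"twist":0},{"x":0,"y":0,"z":0,"twist":0},{"x":0,"y":0,"z":0,"twist":0},{"x":0,"y":0,"z":0,"twist":0}]' 0 20
python3 -m inch '[{"x":0,"y":0,"z":0,"twist":0},{"x":0,"y":0,"z":0,"twist":0}]' 
python3 - <<'E'
from h import *
st()
o=env.get_obs();p=o['ee_pos'];piv=np.array([.4683,-.1452])
v=p[:2]-piv;print(np.linalg.norm(v),np.degrees(np.arctan2(v[1],v[0])))
a0=np.arctan2(v[1],v[0]);r=np.linalg.norm(v)
way([[piv[0]+r*np.cos(a0+a),piv[1]+r*np.sin(a0+a),p[2]] for a in np.linspace(0,1.55,7)[1:]],step=.02)
E
```

```text
t: 5.32
ee_pos: [0.5328, -0.1319, 0.1092]
orientation: [3.055, 0.014, 1.754]
force: [-20.7, -4.8, 16.5]
width: 0.012
gripper_force: 20.3
t: 5.48
ee_pos: [0.5328, -0.132, 0.1093]
orientation: [3.054, 0.014, 1.754]
force: [-20.0, -5.6, 16.0]
width: 0.0122
gripper_force: 20.3
5.48 q [-0.378  0.333 -0.339  0.818  0.035  1.011] p [ 0.5328 -0.132   0.1093] rpy [175.    0.8 100.5] f [-20.   -5.6  16. ] w 0.0122 20.3
0.06583752045615768 11.581740180655041
{"x":0.42,"y":-0.06,"z":-0.01,"twist":0}, #
{"x":0.39,"y":-0.17,"z":-0.02,"twist":0}, #
{"x":0.33,"y":-0.26,"z":-0.03,"twist":0}, #
{"x":0.26,"y":-0.34,"z":-0.03,"twist":0}, #
{"x":0.16,"y":-0.39,"z":-0.04,"twist":0},
 #
{"x":0.06,"y":-0.42,"z":-0.04,"twist":0}, #
```

```bash

python3 -m inch '[{"x":0.42,"y":-0.06,"z":-0.01,"twist":0},{"x":0.39,"y":-0.17,"z":-0.02,"twist":0},{"x":0.33,"y":-0.26,"z":-0.03,"twist":0}]'
python3 -m inch '[{"x":0.26,"y":-0.34,"z":-0.03,"twist":0},{"x":0.16,"y":-0.39,"z":-0.04,"twist":0},{"x":0.06,"y":-0.42,"z":-0.04,"twist":0},{"x":0,"y":0,"z":0,"twist":0}]'
python3 - <<'E'
from h import *
v=env.get_obs()['ee_pos'][:2]-np.array([.4683,-.1452]);print(np.linalg.norm(v),np.arctan2(v[1],v[0])-.1875)
E
```

```text
t: 5.73
ee_pos: [0.5073, -0.0944, 0.1095]
orientation: [3.052, 0.023, 1.751]
force: [-8.7, -15.1, 3.4]
width: 0.0114
gripper_force: 19.5
t: 6.07
ee_pos: [0.461, -0.0787, 0.1098]
orientation: [3.041, 0.011, 1.756]
force: [-1.1, 0.4, 5.1]
width: 0.0116
gripper_force: 20.7
0.06687313172010483 1.4925231500298441
```

```bash

python3 -m inch '[{"x":0,"y":0,"z":0,"twist":0},{"x":0,"y":0,"z":0,"twist":0},{"x":0,"y":0,"z":-0.7,"twist":0},{"x":0,"y":0,"z":-0.7,"twist":0}]' 0.38
python3 - <<'E'
from h import *
st();way([[.478,-.250,.165],[.478,-.25,.066]])
E
```

```text
t: 6.4
ee_pos: [0.4556, -0.0784, 0.163]
orientation: [3.046, 0.007, 1.756]
force: [0.5, 0.4, 0.5]
width: 0.0326
gripper_force: 0.0
6.4 q [-0.335  0.117 -0.471  0.896  0.041  1.052] p [ 0.4556 -0.0784  0.163 ] rpy [174.5   0.4 100.6] f [0.5 0.4 0.5] w 0.0326 0.0
{"x":-0.86,"y":-0.05,"z":-0.01,"twist":0},{"x":-0.86,"y":-0.05,"z":-0.01,"twist":0},{"x":-0.86,"y":-0.05,"z":-0.01,"twist":0},{"x":-0.86,"y":-0.05,"z":-0.01,"twist":0},{"x":-0.86,"y":-0.05,"z":-0.01,"twist":0},
 #
{"x":0.01,"y":-0.08,"z":0.82,"twist":0},{"x":0.01,"y":-0.08,"z":0.82,"twist":0},{"x":0.01,"y":-0.08,"z":0.82,"twist":0}, #
```

```bash

python3 -m inch '[{"x":-0.86,"y":-0.05,"z":-0.01,"twist":0},{"x":-0.86,"y":-0.05,"z":-0.01,"twist":0},{"x":-0.86,"y":-0.05,"z":-0.01,"twist":0},{"x":-0.86,"y":-0.05,"z":-0.01,"twist":0},{"x":-0.86,"y":-0.05,"z":-0.01,"twist":0}]'>/dev/null
python3 -m inch '[{"x":0,"y":0,"z":0,"twist":0}]'>/dev/null
python3 - <<'E'
from h import *
st();way([[.478,-.25,.066]])
E
```

```text
6.9 q [-0.643  0.277 -0.258  0.956  0.064  0.75 ] p [ 0.4805 -0.2566  0.1668] rpy [174.2   0.8 100.3] f [ 0.2 -0.2 -0.1] w 0.0324 0.0
{"x":0.07,"y":-0.1,"z":0.83,"twist":0},{"x":0.07,"y":-0.1,"z":0.83,"twist":0},{"x":0.07,"y":-0.1,"z":0.83,"twist":0}, #
```

```bash

python3 -m inch '[{"x":0.07,"y":-0.1,"z":0.83,"twist":0},{"x":0.07,"y":-0.1,"z":0.83,"twist":0},{"x":0.07,"y":-0.1,"z":0.8,"twist":0},{"x":0,"y":0,"z":0,"twist":0}]'
python3 -m inch '[{"x":0,"y":0,"z":0,"twist":0},{"x":0,"y":0,"z":0,"twist":0},{"x":0,"y":0,"z":0,"twist":0}]' 0 25
python3 - <<'E'
from h import *
st()
p=env.get_obs()['ee_pos'];c,s=np.cos(.1875),np.sin(.1875)
H=np.array([.6662,-.1687]);d=p[:2]-H;print('case frame rel hinge',d@[c,s],d@[-s,c],p[2])
E
```

```text
t: 7.23
ee_pos: [0.4702, -0.2394, 0.061]
orientation: [3.051, 0.001, 1.756]
force: [-1.4, 1.1, -0.0]
width: 0.0329
gripper_force: 0.0
t: 7.48
ee_pos: [0.4774, -0.2423, 0.0694]
orientation: [3.036, 0.009, 1.758]
force: [3.8, 4.9, -2.3]
width: 0.0089
gripper_force: 25.7
7.48 q [-0.628  0.35  -0.433  0.709  0.07   0.758] p [ 0.4774 -0.2423  0.0694] rpy [174.    0.5 100.7] f [ 3.8  4.9 -2.3] w 0.0089 25.7
case frame rel hinge -0.19921480091051527 -0.03713127235856905 0.06942163368025403
```

```bash
cat > arc.py <<'E'
from h import *
import sys
a0,a1,n=map(float,sys.argv[1:4]);c,s=np.cos(.1875),np.sin(.1875)
B=lambda a:np.array([(-.2*np.cos(a)+.004*np.sin(a))*c,(-.2*np.cos(a)+.004*np.sin(a))*s,.2*np.sin(a)+.004*np.cos(a)])
p=env.get_obs()['ee_pos'];st()
way([p+B(a)-B(a0) for a in np.linspace(a0,a1,int(n)+1)[1:]])
E
python3 arc.py 0 .75 8
```

```text
7.48 q [-0.628  0.35  -0.433  0.709  0.07   0.758] p [ 0.4774 -0.2423  0.0694] rpy [174.    0.5 100.7] f [ 3.8  4.9 -2.3] w 0.0089 25.7
{"x":0,"y":0.08,"z":-0.46,"twist":0}, #
{"x":0,"y":0.12,"z":-0.45,"twist":0}, #
{"x":0,"y":0.16,"z":-0.44,"twist":0}, #
{"x":0,"y":0.21,"z":-0.42,"twist":0}, #
{"x":0,"y":0.24,"z":-0.4,"twist":0},
 #
{"x":0,"y":0.28,"z":-0.38,"twist":0}, #
{"x":0,"y":0.31,"z":-0.35,"twist":0}, #
{"x":0,"y":0.35,"z":-0.32,"twist":0}, #
```

```bash

python3 -m inch '[{"x":0,"y":0.08,"z":-0.46,"twist":0},{"x":0,"y":0.12,"z":-0.45,"twist":0},{"x":0,"y":0.16,"z":-0.44,"twist":0},{"x":0,"y":0.21,"z":-0.42,"twist":0}]' - 40
python3 -m inch '[{"x":0,"y":0.24,"z":-0.4,"twist":0},{"x":0,"y":0.28,"z":-0.38,"twist":0},{"x":0,"y":0.31,"z":-0.35,"twist":0},{"x":0,"y":0.35,"z":-0.32,"twist":0}]'
python3 - <<'E'
from h import *
p=env.get_obs()['ee_pos'];c,s=np.cos(.1875),np.sin(.1875)
d=p[:2]-[.6662,-.1687];print(d@[c,s],d@[-s,c],p[2],np.arctan2(p[2]+.009-.0705,-d@[c,s]))
E
python3 arc.py .72 1.5 8
```

```text
t: 7.82
ee_pos: [0.4929, -0.2391, 0.1436]
orientation: [3.036, 0.011, 1.757]
force: [8.1, 0.7, -8.5]
width: 0.0084
gripper_force: 38.8
t: 8.15
ee_pos: [0.5321, -0.2315, 0.2055]
orientation: [3.039, 0.012, 1.756]
force: [6.1, -2.4, -11.1]
width: 0.0083
gripper_force: 38.7
-0.14345256696516567 -0.036697667341164 0.20554853133728085 0.7874710720646639
8.15 q [-0.551  0.321 -0.094  1.072  0.06   0.836] p [ 0.5321 -0.2315  0.2055] rpy [174.1   0.7 100.6] f [  6.1  -2.4 -11.1] w 0.0083 38.7
{"x":0,"y":0.38,"z":-0.31,"twist":0}, #
{"x":0,"y":0.41,"z":-0.27,"twist":0}, #
{"x":0,"y":0.43,"z":-0.23,"twist":0}, #
{"x":0,"y":0.45,"z":-0.18,"twist":0}, #
{"x":0,"y":0.47,"z":-0.14,"twist":0},
 #
{"x":0,"y":0.48,"z":-0.09,"twist":0}, #
{"x":0,"y":0.49,"z":-0.05,"twist":0}, #
{"x":0,"y":0.49,"z":0,"twist":0}, #
```

```bash

python3 -m inch '[{"x":0,"y":0.38,"z":-0.3,"twist":0},{"x":0,"y":0.41,"z":-0.27,"twist":0},{"x":0,"y":0.43,"z":-0.23,"twist":0},{"x":0,"y":0.45,"z":-0.18,"twist":0}]'
python3 -m inch '[{"x":0,"y":0.47,"z":-0.14,"twist":0},{"x":0,"y":0.48,"z":-0.09,"twist":0},{"x":0,"y":0.49,"z":-0.05,"twist":0},{"x":0,"y":0.49,"z":0,"twist":0},{"x":0,"y":0,"z":0,"twist":0}]'
cat > lid.py <<'E'
from h import *
st();p=env.get_obs()['ee_pos'];c,s=np.cos(.1875),np.sin(.1875)
d=p[:2]-[.6662,-.1687];print(d@[c,s],d@[-s,c],p[2],np.arctan2(p[2]+.009-.0705,-d@[c,s]))
E
python3 lid.py
```

```text
t: 8.48
ee_pos: [0.5924, -0.2199, 0.2505]
orientation: [3.042, 0.013, 1.756]
force: [-0.4, -3.6, -5.3]
width: 0.0078
gripper_force: 39.7
t: 8.9
ee_pos: [0.6694, -0.2052, 0.27]
orientation: [3.037, 0.014, 1.757]
force: [0.4, -0.5, 2.4]
width: 0.0081
gripper_force: 40.1
8.9 q [-0.408  0.561  0.444  1.359  0.047  0.977] p [ 0.6694 -0.2052  0.27  ] rpy [174.    0.8 100.7] f [ 0.4 -0.5  2.4] w 0.0081 40.1
-0.0036855628232990195 -0.03647067684248896 0.27004641128197154 1.5531255398523118
```

```bash

python3 -m inch '[{"x":0,"y":0,"z":0,"twist":0},{"x":0,"y":0,"z":0,"twist":0},{"x":0,"y":-0.05,"z":-0.7,"twist":0},{"x":0,"y":-0.05,"z":-0.7,"twist":0},{"x":0,"y":-0.05,"z":-0.5,"twist":0}]' 0.6
python3 - <<'E'
from h import *
st();way([[.535,.0,.30],[.5425,.198,.14]],twist=0)
E
```

```text
t: 9.32
ee_pos: [0.6511, -0.2068, 0.3445]
orientation: [3.041, 0.01, 1.755]
force: [0.7, -0.4, 0.7]
width: 0.0513
gripper_force: 0.0
9.32 q [-0.422  0.556  0.629  1.556  0.049  0.966] p [ 0.6511 -0.2068  0.3445] rpy [174.2   0.6 100.6] f [ 0.7 -0.4  0.7] w 0.0513 0.0
{"x":0.8,"y":-0.29,"z":0.12,"twist":0},{"x":0.8,"y":-0.29,"z":0.12,"twist":0},{"x":0.8,"y":-0.29,"z":0.12,"twist":0},{"x":0.8,"y":-0.29,"z":0.12,"twist":0},{"x":0.8,"y":-0.29,"z":0.12,"twist":0},
{"x":0.8,"y":-0.29,"z":0.12,"twist":0},{"x":0.8,"y":-0.29,"z":0.12,"twist":0}, #
{"x":0.7,"y":0.1,"z":0.58,"twist":0},{"x":0.7,"y":0.1,"z":0.58,"twist":0},{"x":0.7,"y":0.1,"z":0.58,"twist":0},
{"x":0.7,"y":0.1,"z":0.58,"twist":0},{"x":0.7,"y":0.1,"z":0.58,"twist":0},{"x":0.7,"y":0.1,"z":0.58,"twist":0},{"x":0.7,"y":0.1,"z":0.58,"twist":0}, #
```

```bash

python3 -m inch '[{"x":0.8,"y":-0.29,"z":0.12,"twist":0},{"x":0.8,"y":-0.29,"z":0.12,"twist":0},{"x":0.8,"y":-0.29,"z":0.12,"twist":0},{"x":0.8,"y":-0.29,"z":0.12,"twist":0},{"x":0.8,"y":-0.29,"z":0.12,"twist":0}]' 0.5 >/dev/null
python3 -m inch '[{"x":0.8,"y":-0.29,"z":0.12,"twist":0},{"x":0.8,"y":-0.29,"z":0.12,"twist":0},{"x":0.7,"y":0.1,"z":0.58,"twist":0},{"x":0.7,"y":0.1,"z":0.58,"twist":0},{"x":0.7,"y":0.1,"z":0.58,"twist":0}]' >/dev/null
python3 -m inch '[{"x":0.7,"y":0.1,"z":0.58,"twist":-0.5},{"x":0.7,"y":0.1,"z":0.58,"twist":-0.5},{"x":0.7,"y":0.1,"z":0.5,"twist":-0.5},{"x":0.7,"y":0.1,"z":0.4,"twist":0},{"x":0,"y":0,"z":0,"twist":0}]' >/dev/null
python3 - <<'E'
from h import *
st();way([[.5425,.198,.13],[.5425,.198,.055]],twist=0)
# refine tray pose from the top view bar
cv2.imwrite("pics/t2.png",cv2.resize(vision.read_camera("scene")[150:280,310:450,::-1],None,fx=4,fy=4,interpolation=cv2.INTER_CUBIC))
print(proj("scene",[.5425,.1979,.075]))
E
```

```text
10.57 q [ 0.256  0.333 -0.242  0.903 -0.013  1.531] p [0.5315 0.2005 0.1439] rpy [174.7   1.  106.9] f [-1.2  1.1 -0.2] w 0.0428 0.0
{"x":-0.13,"y":0.21,"z":0.37,"twist":0}, #
{"x":0.02,"y":-0.09,"z":0.93,"twist":0},{"x":0.02,"y":-0.09,"z":0.93,"twist":0}, #
[[379.26825675 222.72971037]]
```

View pics/t2.png

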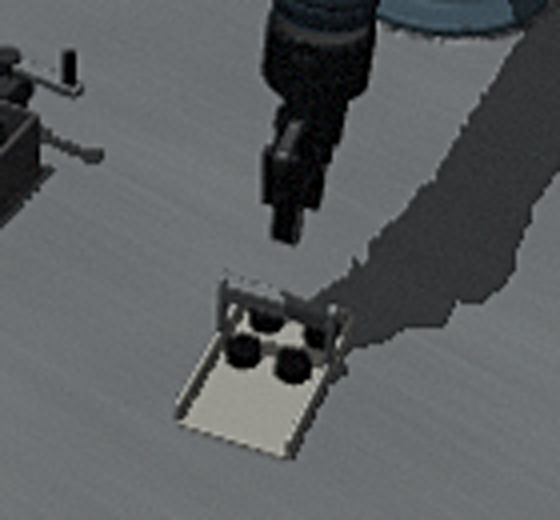

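The latch is swung clear, and the tray bar runs from (222,277) to (350,310) in the crop, which matches my estimate. I'll descend and grip.

```bash

python3 -m inch '[{"x":-0.07,"y":0.11,"z":0.18,"twist":0},{"x":-0.06,"y":0.1,"z":0.19,"twist":0},{"x":0.02,"y":-0.09,"z":0.62,"twist":0},{"x":0.02,"y":-0.09,"z":0.62,"twist":0},{"x":0.02,"y":-0.09,"z":0.62,"twist":0}]'
python3 -m inch '[{"x":0,"y":0,"z":0,"twist":0},{"x":0,"y":0,"z":0,"twist":0}]'
python3 -c "
from h import *
st();way([[.5425,.198,.055]])"
```

```text
t: 11.03
ee_pos: [0.5448, 0.1933, 0.0583]
orientation: [3.041, 0.02, 1.857]
force: [1.2, -0.6, -0.6]
width: 0.0428
gripper_force: 0.0
t: 11.2
ee_pos: [0.5421, 0.1931, 0.0573]
orientation: [3.047, 0.02, 1.858]
force: [0.2, 0.5, 0.7]
width: 0.043
gripper_force: 0.0
11.2 q [ 0.24   0.426 -0.35   0.699 -0.015  1.522] p [0.5421 0.1931 0.0573] rpy [174.6   1.1 106.5] f [0.2 0.5 0.7] w 0.043 0.0
{"x":0.12,"y":0.04,"z":0.06,"twist":0}, #
```

```bash

python3 -m inch '[{"x":0.12,"y":0,"z":0.05,"twist":0},{"x":0,"y":0,"z":0,"twist":0},{"x":0,"y":0,"z":0,"twist":0},{"x":0,"y":0,"z":0,"twist":0},{"x":0,"y":0,"z":0,"twist":0}]' 0 25
python3 -m inch '[{"x":0,"y":0,"z":0,"twist":0},{"x":0,"y":0,"z":-0.2,"twist":0},{"x":0,"y":0,"z":-0.3,"twist":0},{"x":0,"y":0,"z":0,"twist":0}]' - 90
python3 - <<'E'
from h import *
st()
cv2.imwrite("pics/t3.png",cv2.resize(vision.read_camera("scene")[150:280,310:450,::-1],None,fx=4,fy=4,interpolation=cv2.INTER_CUBIC))
E
```

```text
t: 11.62
ee_pos: [0.5439, 0.2, 0.0581]
orientation: [3.039, 0.02, 1.86]
force: [1.2, 0.3, 7.1]
width: 0.0124
gripper_force: 25.2
t: 11.95
ee_pos: [0.5399, 0.1993, 0.0774]
orientation: [3.043, 0.02, 1.86]
force: [0.3, -0.2, -2.8]
width: 0.0102
gripper_force: 88.6
11.95 q [ 0.252  0.402 -0.329  0.741 -0.016  1.531] p [0.5399 0.1993 0.0774] rpy [174.4   1.1 106.6] f [ 0.3 -0.2 -2.8] w 0.0102 88.6
```

View pics/t3.png

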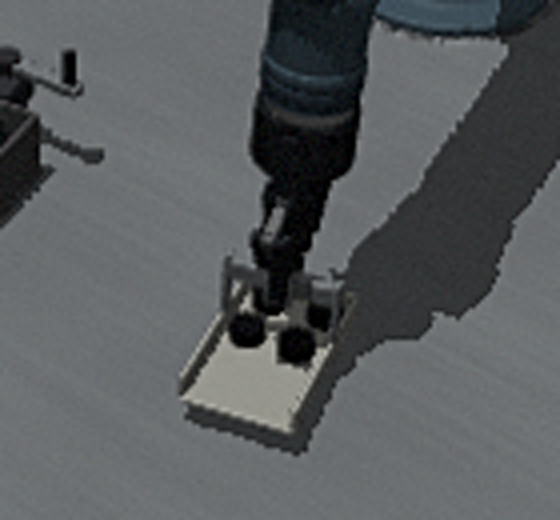

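```bash

python3 -m inch '[{"x":0,"y":0,"z":-0.4,"twist":0},{"x":0,"y":0,"z":-0.7,"twist":0},{"x":0,"y":0,"z":-0.8,"twist":0},{"x":0,"y":0,"z":-0.8,"twist":0},{"x":0.2,"y":0,"z":-0.8,"twist":0}]' >/dev/null
python3 -m inch '[{"x":0.4,"y":0,"z":-0.7,"twist":-0.3},{"x":0.6,"y":0,"z":-0.6,"twist":-0.6},{"x":0.8,"y":0,"z":-0.3,"twist":-0.8},{"x":0.87,"y":0,"z":-0.1,"twist":-0.8},{"x":0.87,"y":0,"z":0,"twist":-0.8}]'
python3 -m inch '[{"x":0.87,"y":0,"z":0,"twist":-0.8},{"x":0.87,"y":0,"z":0,"twist":-0.8},{"x":0.87,"y":0,"z":0,"twist":-0.8},{"x":0.87,"y":0,"z":0,"twist":-0.8},{"x":0.87,"y":0,"z":0,"twist":-0.8}]'
python3 -c "
from h import *
st()"
```

```text
t: 12.83
ee_pos: [0.4648, 0.3377, 0.2796]
orientation: [3.049, 0.042, 2.091]
force: [0.5, 0.6, -3.3]
width: 0.0107
gripper_force: 88.5
t: 13.25
ee_pos: [0.3611, 0.4772, 0.2681]
orientation: [3.068, 0.065, 2.371]
force: [1.0, 0.3, -2.6]
width: 0.01
gripper_force: 88.5
13.25 q [ 0.852  0.362  0.128  1.267 -0.069  1.617] p [0.3611 0.4772 0.2681] rpy [175.8   3.7 135.9] f [ 1.   0.3 -2.6] w 0.01 88.5
```

```bash

python3 -m inch '[{"x":0.87,"y":0,"z":-0.2,"twist":-0.9},{"x":0.87,"y":0,"z":-0.2,"twist":-0.9},{"x":0.87,"y":0,"z":-0.2,"twist":-0.9},{"x":0.87,"y":0,"z":-0.2,"twist":-0.9},{"x":0.87,"y":0,"z":-0.2,"twist":-0.9}]' >/dev/null
python3 -m inch '[{"x":0.87,"y":0,"z":-0.2,"twist":-0.9},{"x":0.87,"y":0,"z":-0.2,"twist":-0.9},{"x":0.87,"y":0,"z":-0.2,"twist":-0.9},{"x":0.87,"y":0,"z":-0.2,"twist":-0.9},{"x":0.87,"y":0,"z":-0.2,"twist":-0.9}]' >/dev/null
python3 -m inch '[{"x":0.87,"y":0,"z":-0.2,"twist":-0.9},{"x":0.87,"y":0,"z":-0.2,"twist":-0.9},{"x":0.5,"y":0,"z":-0.1,"twist":-0.5},{"x":0.2,"y":0,"z":0,"twist":0}]' >/dev/null
python3 -c "
from h import *
st();R=Ro.from_euler('xyz',env.get_obs()['orientation']).as_matrix();print(R.round(3))"
```

```text
14.42 q [ 1.594  0.554  0.59   1.601 -0.097  1.571] p [-0.049   0.644   0.3302] rpy [ 179.7    5.6 -178.7] f [-0.2  0.6 -3.3] w 0.0104 88.5
[[-0.995 -0.024  0.097]
 [-0.023  1.     0.008]
 [-0.097  0.006 -0.995]]
```

```bash

python3 -m inch '[{"x":0,"y":0.5,"z":0,"twist":0},{"x":0,"y":0.8,"z":0,"twist":0},{"x":0,"y":0.8,"z":0,"twist":0},{"x":0,"y":0.8,"z":0,"twist":0},{"x":0,"y":0.8,"z":0,"twist":0}]' >/dev/null
python3 -c "
from h import *
st()"
python3 -m inch '[{"x":0,"y":0.8,"z":0,"twist":0},{"x":0,"y":0.8,"z":0,"twist":0},{"x":0,"y":0.8,"z":0,"twist":0},{"x":0,"y":0.8,"z":0,"twist":0},{"x":0,"y":0.8,"z":0,"twist":0}]' >/dev/null
python3 -c "
from h import *
st()"
```

```text
14.83 q [ 1.584  0.915  1.208  1.85  -0.098  1.564] p [-0.0434  0.7464  0.3045] rpy [ 179.2    5.6 -178.9] f [-0.3  2.7 -6.4] w 0.0103 91.7
15.25 q [ 1.575  0.966  1.217  1.676 -0.094  1.544] p [-0.038   0.8268  0.2739] rpy [ 171.7    5.6 -179. ] f [-0.1 -0.  -2.5] w 0.0103 91.8
```

```bash

python3 -m inch '[{"x":0,"y":0.7,"z":-0.7,"twist":0},{"x":0,"y":0.7,"z":-0.7,"twist":0},{"x":0,"y":0.7,"z":-0.7,"twist":0},{"x":0,"y":0.7,"z":-0.7,"twist":0},{"x":0,"y":0.7,"z":-0.7,"twist":0}]' >/dev/null
python3 -c "
from h import *
st()"
```

```text
15.67 q [ 1.583  0.849  1.221  1.647 -0.09   1.537] p [-0.0458  0.8321  0.3751] rpy [ 163.2    5.5 -179. ] f [-0.3  0.3 -2.7] w 0.01 91.8
```

```bash

python3 -m inch '[{"x":0,"y":0.8,"z":-0.5,"twist":0},{"x":0,"y":0.8,"z":-0.5,"twist":0},{"x":0,"y":0.8,"z":-0.5,"twist":0},{"x":0,"y":0.8,"z":-0.5,"twist":0},{"x":0,"y":0.8,"z":-0.5,"twist":0}]' >/dev/null
python3 -c "
from h import *
st()"
python3 -m inch '[{"x":0,"y":0.8,"z":-0.5,"twist":0},{"x":0,"y":0.8,"z":-0.5,"twist":0},{"x":0,"y":0.8,"z":-0.5,"twist":0},{"x":0,"y":0.8,"z":-0.5,"twist":0}]' 
python3 -c "
from h import *
st()"
```

```text
16.08 q [ 1.587  0.786  1.22   1.57  -0.086  1.528] p [-0.0506  0.8539  0.4401] rpy [ 155.2    5.5 -179. ] f [-0.5 -0.1 -4.1] w 0.0101 91.7
t: 16.42
ee_pos: [-0.0556, 0.8607, 0.5036]
orientation: [2.595, 0.097, -3.124]
force: [0.4, -0.6, -3.2]
width: 0.0102
gripper_force: 91.7
16.42 q [ 1.591  0.724  1.22   1.518 -0.084  1.523] p [-0.0556  0.8607  0.5036] rpy [ 148.7    5.6 -179. ] f [ 0.4 -0.6 -3.2] w 0.0102 91.7
```

```bash

python3 -m inch '[{"x":0,"y":0.8,"z":-0.5,"twist":0},{"x":0,"y":0.8,"z":-0.5,"twist":0},{"x":0,"y":0.8,"z":-0.5,"twist":0},{"x":0,"y":0,"z":0,"twist":0}]' >/dev/null
python3 -c "
from h import *
st()
way([[.25,.40,.42],[.52,-.02,.33]],twist=56)"
```

```text
16.75 q [ 1.596  0.671  1.221  1.483 -0.083  1.52 ] p [-0.0601  0.8591  0.5585] rpy [ 143.6    5.6 -179. ] f [-0.5 -1.2 -2.6] w 0.01 91.9
{"x":-0.48,"y":-0.79,"z":-0.24,"twist":0.93},{"x":-0.53,"y":-0.76,"z":-0.24,"twist":0.93},{"x":-0.58,"y":-0.72,"z":-0.24,"twist":0.93},{"x":-0.62,"y":-0.68,"z":-0.24,"twist":0.93},{"x":-0.67,"y":-0.64,"z":-0.24,"twist":0.93},
{"x":-0.71,"y":-0.59,"z":-0.24,"twist":0.93},{"x":-0.74,"y":-0.55,"z":-0.24,"twist":0.93},{"x":-0.78,"y":-0.5,"z":-0.24,"twist":0.93},{"x":-0.81,"y":-0.45,"z":-0.24,"twist":0.93},{"x":-0.83,"y":-0.39,"z":-0.24,"twist":0.93},
{"x":-0.86,"y":-0.34,"z":-0.24,"twist":0.93},{"x":-0.88,"y":-0.28,"z":-0.24,"twist":0.93},{"x":-0.9,"y":-0.22,"z":-0.24,"twist":0.93},{"x":-0.91,"y":-0.16,"z":-0.24,"twist":0.93},{"x":-0.92,"y":-0.1,"z":-0.24,"twist":0.93},
 #
{"x":-0.86,"y":-0.04,"z":-0.28,"twist":0},{"x":-0.86,"y":-0.04,"z":-0.28,"twist":0},{"x":-0.86,"y":-0.04,"z":-0.28,"twist":0},{"x":-0.86,"y":-0.04,"z":-0.28,"twist":0},{"x":-0.86,"y":-0.04,"z":-0.28,"twist":0},
{"x":-0.86,"y":-0.04,"z":-0.28,"twist":0},{"x":-0.86,"y":-0.04,"z":-0.28,"twist":0},{"x":-0.86,"y":-0.04,"z":-0.28,"twist":0},{"x":-0.86,"y":-0.04,"z":-0.28,"twist":0},{"x":-0.86,"y":-0.04,"z":-0.28,"twist":0},
{"x":-0.86,"y":-0.04,"z":-0.28,"twist":0},{"x":-0.86,"y":-0.04,"z":-0.28,"twist":0},{"x":-0.86,"y":-0.04,"z":-0.28,"twist":0},{"x":-0.86,"y":-0.04,"z":-0.28,"twist":0}, #
```

```bash

python3 -m inch '[{"x":-0.2,"y":-0.35,"z":-0.1,"twist":0.5},{"x":-0.4,"y":-0.6,"z":-0.2,"twist":0.93},{"x":-0.53,"y":-0.75,"z":-0.24,"twist":0.93},{"x":-0.58,"y":-0.72,"z":-0.24,"twist":0.93},{"x":-0.62,"y":-0.68,"z":-0.24,"twist":0.93}]' >/dev/null
python3 -m inch '[{"x":-0.67,"y":-0.64,"z":-0.24,"twist":0.93},{"x":-0.71,"y":-0.59,"z":-0.24,"twist":0.93},{"x":-0.74,"y":-0.55,"z":-0.24,"twist":0.93},{"x":-0.78,"y":-0.5,"z":-0.24,"twist":0.93},{"x":-0.81,"y":-0.45,"z":-0.24,"twist":0.93}]' >/dev/null
python3 -m inch '[{"x":-0.83,"y":-0.39,"z":-0.24,"twist":0.93},{"x":-0.86,"y":-0.34,"z":-0.24,"twist":0.93},{"x":-0.88,"y":-0.28,"z":-0.24,"twist":0.93},{"x":-0.9,"y":-0.22,"z":-0.24,"twist":0.93}]' >/dev/null
python3 -c "
from h import *
st();print(Ro.from_euler('xyz',env.get_obs()['orientation']).as_matrix().round(2))
way([[.51,-.03,.33]],twist=40)"
```

```text
17.92 q [ 0.806 -0.255 -0.288  1.007  0.365  1.714] p [0.2039 0.4602 0.4386] rpy [150.4 -22.2 139.7] f [ 2.2  0.1 -2.8] w 0.0106 91.9
[[-0.71  0.7   0.07]
 [ 0.6   0.54  0.59]
 [ 0.38  0.46 -0.81]]
{"x":-0.86,"y":-0.16,"z":-0.28,"twist":0.62},{"x":-0.87,"y":-0.12,"z":-0.28,"twist":0.62},{"x":-0.87,"y":-0.08,"z":-0.28,"twist":0.62},{"x":-0.87,"y":-0.04,"z":-0.28,"twist":0.62},{"x":-0.87,"y":0,"z":-0.28,"twist":0.62},
{"x":-0.87,"y":0.03,"z":-0.28,"twist":0.62},{"x":-0.87,"y":0.07,"z":-0.28,"twist":0.62},{"x":-0.87,"y":0.11,"z":-0.28,"twist":0.62},{"x":-0.86,"y":0.15,"z":-0.28,"twist":0.62},{"x":-0.85,"y":0.19,"z":-0.28,"twist":0.62},
{"x":-0.85,"y":0.22,"z":-0.28,"twist":0.62},{"x":-0.84,"y":0.26,"z":-0.28,"twist":0.62},{"x":-0.82,"y":0.3,"z":-0.28,"twist":0.62},{"x":-0.81,"y":0.33,"z":-0.28,"twist":0.62},{"x":-0.79,"y":0.37,"z":-0.28,"twist":0.62},
{"x":-0.78,"y":0.4,"z":-0.28,"twist":0.62}, #
```

```bash

python3 -m inch '[{"x":-0.86,"y":-0.16,"z":-0.28,"twist":0.62},{"x":-0.87,"y":-0.12,"z":-0.28,"twist":0.62},{"x":-0.87,"y":-0.08,"z":-0.28,"twist":0.62},{"x":-0.87,"y":-0.04,"z":-0.28,"twist":0.62},{"x":-0.87,"y":0,"z":-0.28,"twist":0.62}]' >/dev/null
python3 -m inch '[{"x":-0.87,"y":0.03,"z":-0.28,"twist":0.62},{"x":-0.87,"y":0.07,"z":-0.28,"twist":0.62},{"x":-0.87,"y":0.11,"z":-0.28,"twist":0.62},{"x":-0.86,"y":0.15,"z":-0.28,"twist":0.62},{"x":-0.85,"y":0.19,"z":-0.28,"twist":0.62}]' >/dev/null
python3 -m inch '[{"x":-0.85,"y":0.22,"z":-0.28,"twist":0.62},{"x":-0.84,"y":0.26,"z":-0.28,"twist":0.62},{"x":-0.7,"y":0.25,"z":-0.25,"twist":0.62},{"x":-0.4,"y":0.16,"z":-0.14,"twist":0.3},{"x":0,"y":0,"z":0,"twist":0}]' >/dev/null
python3 - <<'E'
from h import *
st();print(Ro.from_euler('xyz',env.get_obs()['orientation']).as_matrix().round(2))
way([[.525,-.07,.25]],twist=30)
cv2.imwrite("pics/t4.png",cv2.resize(vision.read_camera("scene")[80:280,220:460,::-1],None,fx=3,fy=3,interpolation=cv2.INTER_CUBIC))
E
```

```text
19.17 q [-0.418  0.191 -0.053  1.539  0.599  0.909] p [0.4629 0.0505 0.3473] rpy [167.9 -34.3 104. ] f [ 0.2 -0.7 -2.4] w 0.01 91.9
[[-0.2   0.98  0.07]
 [ 0.8   0.12  0.59]
 [ 0.56  0.17 -0.81]]
{"x":-0.51,"y":0.09,"z":0.04,"twist":0.94},{"x":-0.5,"y":0.12,"z":0.04,"twist":0.94},{"x":-0.5,"y":0.16,"z":0.04,"twist":0.94},{"x":-0.48,"y":0.19,"z":0.04,"twist":0.94},{"x":-0.47,"y":0.22,"z":0.04,"twist":0.94},
{"x":-0.46,"y":0.25,"z":0.04,"twist":0.94},{"x":-0.44,"y":0.28,"z":0.04,"twist":0.94},{"x":-0.42,"y":0.31,"z":0.04,"twist":0.94}, #
```

View pics/t4.png

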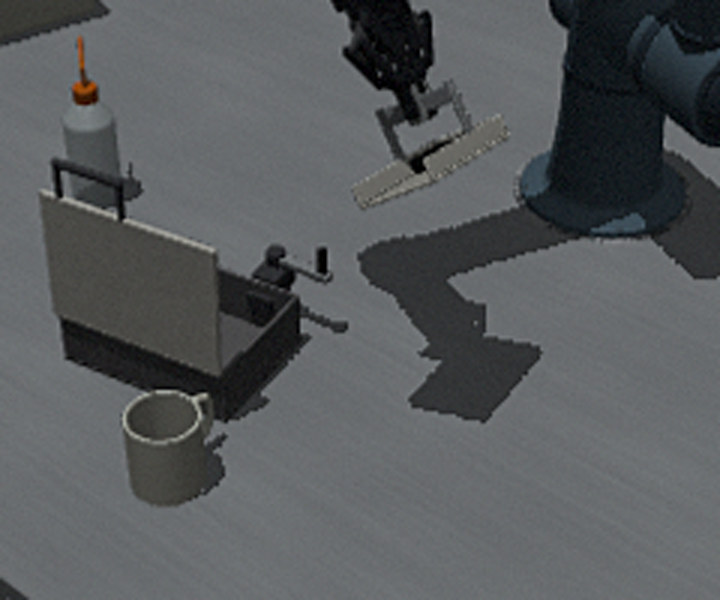

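The lid is upright, the latch is off, and the tray is tilted with its mouth sideways near (430,165). I'll move it to the case and twist it into the pour.

```bash

python3 -m inch '[{"x":-0.51,"y":0.09,"z":0.04,"twist":0.94},{"x":-0.5,"y":0.12,"z":0.04,"twist":0.94},{"x":-0.5,"y":0.16,"z":0.04,"twist":0.94},{"x":-0.48,"y":0.19,"z":0.04,"twist":0.94}]' >/dev/null
python3 -m inch '[{"x":-0.47,"y":0.22,"z":0.04,"twist":0.94},{"x":-0.46,"y":0.25,"z":0.04,"twist":0.94},{"x":-0.44,"y":0.28,"z":0.04,"twist":0.9},{"x":-0.42,"y":0.31,"z":0.04,"twist":0.5},{"x":0,"y":0,"z":0,"twist":0}]'
python3 - <<'E'
from h import *
st();R=Ro.from_euler('xyz',env.get_obs()['orientation']).as_matrix();print(R.round(2))
way([[.530,-.09,.20]],twist=50)
def lip(p,R): return p+R@np.array([0,.09,-.011+.062])
def show(p,tw):
    Q=R@Ro.from_euler('z',tw,degrees=True).as_matrix();c,s=np.cos(.1875),np.sin(.1875)
    for nm,v in dict(lip=[0,.09,.051],cA=[.046,.09,.055],cB=[-.046,.09,.055],rA=[.046,-.06,.055],rB=[-.046,-.06,.055]).items():
        w=np.array(p)+Q@v;d=w[:2]-[.5876,-.1836];print(tw,nm,'case',(d@[c,s]).round(3),(d@[-s,c]).round(3),'z',w[2].round(3))
show(env.get_obs()['ee_pos'],0);show([.53,-.09,.2],25);show([.53,-.09,.2],50);show([.55,-.09,.19],62)
E
```

```text
t: 19.97
ee_pos: [0.5234, -0.067, 0.2487]
orientation: [-3.0, -0.618, 1.215]
force: [0.2, -0.1, -2.7]
width: 0.0102
gripper_force: 91.9
19.97 q [-0.566  0.449  0.046  1.477  0.561  1.225] p [ 0.5234 -0.067   0.2487] rpy [-171.9  -35.4   69.6] f [ 0.2 -0.1 -2.7] w 0.0102 91.9
[[ 0.28  0.96  0.07]
 [ 0.76 -0.27  0.59]
 [ 0.58 -0.11 -0.81]]
{"x":-0.08,"y":0.03,"z":0.05,"twist":0.96},{"x":-0.08,"y":0.04,"z":0.05,"twist":0.96},{"x":-0.08,"y":0.05,"z":0.05,"twist":0.96},{"x":-0.08,"y":0.05,"z":0.05,"twist":0.96},{"x":-0.07,"y":0.06,"z":0.05,"twist":0.96},
{"x":-0.07,"y":0.06,"z":0.05,"twist":0.96},{"x":-0.06,"y":0.07,"z":0.05,"twist":0.96},{"x":-0.06,"y":0.07,"z":0.05,"twist":0.96},{"x":-0.05,"y":0.07,"z":0.05,"twist":0.96},{"x":-0.05,"y":0.08,"z":0.05,"twist":0.96},
{"x":-0.04,"y":0.08,"z":0.05,"twist":0.96},{"x":-0.04,"y":0.08,"z":0.05,"twist":0.96},{"x":-0.03,"y":0.09,"z":0.05,"twist":0.96}, #
0 lip case 0.048 0.116 z 0.197
0 cA case 0.068 0.15 z 0.221
0 cB case 0.029 0.086 z 0.167
0 rA case -0.066 0.216 z 0.238
0 rB case -0.104 0.152 z 0.185
25 lip case 0.026 0.069 z 0.127
25 cA case 0.062 0.092 z 0.146
25 cB case -0.008 0.051 z 0.102
25 rA case -0.032 0.196 z 0.198
25 rB case -0.102 0.155 z 0.155
50 lip case -0.008 0.058 z 0.112
50 cA case 0.037 0.065 z 0.122
50 cB case -0.051 0.055 z 0.096
50 rA case -0.001 0.188 z 0.2
50 rB case -0.088 0.178 z 0.174
62 lip case -0.006 0.054 z 0.098
62 cA case 0.04 0.053 z 0.103
62 cB case -0.051 0.059 z 0.087
62 rA case 0.033 0.177 z 0.187
62 rB case -0.058 0.182 z 0.172
```

```bash

python3 -c "
from h import *
way([[.530,-.095,.205]],step=.02)"
python3 -m inch '[{"x":-0.3,"y":0.12,"z":0.15,"twist":0.3},{"x":-0.3,"y":0.13,"z":0.18,"twist":0.6},{"x":-0.3,"y":0.14,"z":0.18,"twist":0.96},{"x":-0.14,"y":0.1,"z":0.1,"twist":0.96},{"x":0,"y":0,"z":0,"twist":0.96}]'
python3 - <<'E'
from h import *
st();R=Ro.from_euler('xyz',env.get_obs()['orientation']).as_matrix();print(R.round(2))
way([[.53,-.095,.2]],twist=48)
E
```

```text
{"x":-0.37,"y":0.16,"z":0.16,"twist":0},{"x":-0.37,"y":0.16,"z":0.16,"twist":0},{"x":-0.37,"y":0.16,"z":0.16,"twist":0}, #
t: 20.38
ee_pos: [0.5289, -0.0878, 0.2032]
orientation: [-2.824, -0.558, 0.903]
force: [0.3, -0.2, -2.3]
width: 0.0102
gripper_force: 91.9
20.38 q [-0.592  0.508  0.017  1.406  0.553  1.461] p [ 0.5289 -0.0878  0.2032] rpy [-161.8  -32.    51.7] f [ 0.3 -0.2 -2.3] w 0.0102 91.9
[[ 0.53  0.85  0.07]
 [ 0.67 -0.46  0.59]
 [ 0.53 -0.26 -0.81]]
{"x":-0.01,"y":0.01,"z":0,"twist":1},{"x":-0.01,"y":0.01,"z":0,"twist":1},{"x":-0.01,"y":0.01,"z":0,"twist":1},{"x":-0.01,"y":0.01,"z":0,"twist":1},{"x":-0.01,"y":0.01,"z":0,"twist":1},
{"x":-0.01,"y":0.01,"z":0,"twist":1},{"x":-0.01,"y":0.01,"z":0,"twist":1},{"x":-0.01,"y":0.02,"z":0,"twist":1},{"x":0,"y":0.02,"z":0,"twist":1},{"x":0,"y":0.02,"z":0,"twist":1},
{"x":0,"y":0.02,"z":0,"twist":1},{"x":0,"y":0.02,"z":0,"twist":1}, #
```

```bash

python3 -m inch '[{"x":-0.02,"y":0.02,"z":0,"twist":1},{"x":-0.02,"y":0.02,"z":0,"twist":1},{"x":-0.02,"y":0.02,"z":0,"twist":1},{"x":-0.02,"y":0.02,"z":0,"twist":1},{"x":-0.01,"y":0.02,"z":0,"twist":1}]' >/dev/null
python3 -m inch '[{"x":0,"y":0.02,"z":0,"twist":1},{"x":0,"y":0.02,"z":0,"twist":1},{"x":0,"y":0.02,"z":0,"twist":1},{"x":0,"y":0.02,"z":0,"twist":1},{"x":0,"y":0.02,"z":0,"twist":1}]'
python3 -m inch '[{"x":0,"y":0.02,"z":0,"twist":1},{"x":0,"y":0.02,"z":0,"twist":1},{"x":0,"y":0,"z":0,"twist":0},{"x":0,"y":0,"z":0,"twist":0},{"x":0,"y":0,"z":0,"twist":0}]'
python3 - <<'E'
from h import *
st();R=Ro.from_euler('xyz',env.get_obs()['orientation']).as_matrix();print(R.round(2))
a=cv2.resize(vision.read_camera("scene")[80:230,230:390,::-1],None,fx=3,fy=3,interpolation=cv2.INTER_CUBIC)
b=cv2.resize(vision.read_camera("top")[150:260,330:440,::-1],None,fx=2.9,fy=4.09,interpolation=cv2.INTER_CUBIC)[:450]
cv2.imwrite("pics/t5.png",np.hstack([a,b]))
E
```

```text
t: 21.22
ee_pos: [0.5324, -0.0946, 0.2002]
orientation: [-2.55, -0.241, 0.224]
force: [0.3, -0.1, -2.6]
width: 0.0103
gripper_force: 92.0
t: 21.63
ee_pos: [0.5328, -0.0962, 0.1992]
orientation: [-2.526, -0.164, 0.11]
force: [-0.9, -0.2, -2.5]
width: 0.0102
gripper_force: 92.0
21.63 q [-0.601  0.525  0.034  1.409  0.552  2.284] p [ 0.5328 -0.0962  0.1992] rpy [-144.7   -9.4    6.3] f [-0.9 -0.2 -2.5] w 0.0102 92.0
[[ 0.98  0.18  0.07]
 [ 0.11 -0.8   0.59]
 [ 0.16 -0.57 -0.81]]
```

View pics/t5.png

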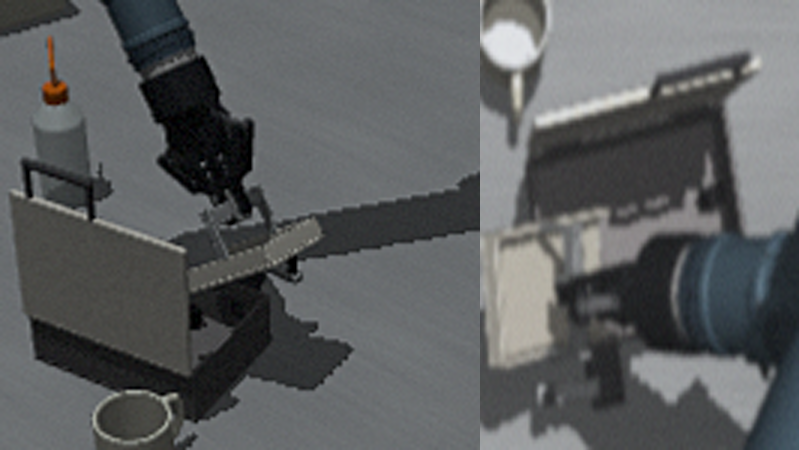

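One cap is visible in the case at (705,195) in the top crop, and the tray floor looks empty. I'll shake the tray briefly along the mouth direction and weigh it.

```bash

python3 -m inch '[{"x":0,"y":0.3,"z":0,"twist":0},{"x":0,"y":-0.5,"z":0,"twist":0},{"x":0,"y":0.4,"z":0,"twist":0},{"x":0,"y":-0.4,"z":0,"twist":0},{"x":0,"y":0.2,"z":0,"twist":0}]' >/dev/null
for i in 1 2 3 4 5 6; do python3 -m inch '[{"x":0,"y":0,"z":0,"twist":0}]' | grep force; done
python3 - <<'E'
from h import *
st();way([[.47,.12,.30],[.45,.2,.30]])
E
```

```text
force: [0.4, -1.3, -3.9]
gripper_force: 92.0
force: [-0.2, -0.0, -2.7]
gripper_force: 92.0
force: [0.0, 0.4, -2.0]
gripper_force: 92.0
force: [0.7, -0.0, -2.9]
gripper_force: 92.0
force: [0.4, -0.7, -1.7]
gripper_force: 92.0
force: [-0.5, 0.1, -3.2]
gripper_force: 92.0
22.65 q [-0.602  0.526  0.034  1.41   0.552  2.286] p [ 0.5328 -0.0966  0.1988] rpy [-144.7   -9.3    6.2] f [-0.5  0.1 -3.2] w 0.0101 92.0
{"x":-0.08,"y":-0.87,"z":0.15,"twist":0},{"x":-0.08,"y":-0.87,"z":0.15,"twist":0},{"x":-0.08,"y":-0.87,"z":0.15,"twist":0},{"x":-0.08,"y":-0.87,"z":0.15,"twist":0},{"x":-0.08,"y":-0.87,"z":0.15,"twist":0},
{"x":-0.08,"y":-0.87,"z":0.15,"twist":0},{"x":-0.08,"y":-0.87,"z":0.15,"twist":0}, #
{"x":-0.09,"y":-0.56,"z":0.38,"twist":0},{"x":-0.09,"y":-0.56,"z":0.38,"twist":0},{"x":-0.09,"y":-0.56,"z":0.38,"twist":0},
 #
```

```bash

python3 -m inch '[{"x":-0.08,"y":-0.4,"z":0.1,"twist":0},{"x":-0.08,"y":-0.8,"z":0.15,"twist":0},{"x":-0.08,"y":-0.87,"z":0.15,"twist":0},{"x":-0.08,"y":-0.87,"z":0.15,"twist":0},{"x":-0.08,"y":-0.87,"z":0.15,"twist":0}]' >/dev/null
python3 -m inch '[{"x":-0.08,"y":-0.87,"z":0.15,"twist":0},{"x":-0.08,"y":-0.87,"z":0.15,"twist":0},{"x":-0.09,"y":-0.56,"z":0.38,"twist":0},{"x":-0.09,"y":-0.56,"z":0.38,"twist":0},{"x":0,"y":0,"z":0,"twist":0}]' >/dev/null
python3 - <<'E'
from h import *
st();R=Ro.from_euler('xyz',env.get_obs()['orientation']).as_matrix();print(R.round(2))
t=vision.read_camera("top")[:,:,::-1];cv2.imwrite("pics/top6.png",t);s=vision.read_camera("scene")[:,:,::-1];cv2.imwrite("pics/scene6.png",s)
g=cv2.resize(t[150:260,240:440],(800,440),interpolation=cv2.INTER_CUBIC)
cv2.imwrite("pics/t6.png",g)
p=env.get_obs()['ee_pos']
print('tray px',proj("top",[p+R@np.array(v) for v in([0,.03,.055],[0,-.04,.055])]))
E
```

```text
23.48 q [-0.189  0.12  -0.279  1.228  0.634  2.769] p [0.4578 0.1593 0.2905] rpy [-144.6   -9.4    6.5] f [-1.1 -0.2 -2.7] w 0.0103 92.0
[[ 0.98  0.19  0.07]
 [ 0.11 -0.8   0.59]
 [ 0.16 -0.57 -0.8 ]]
tray px [[265.23649059 243.31396386]
 [241.73288098 248.021125  ]]
```

View pics/t6.png

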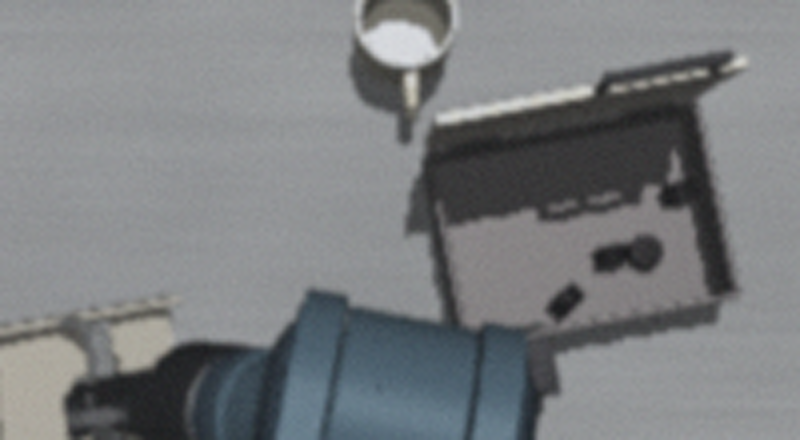

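All four caps are in the case, at (680,192), (648,250), (608,258) and (565,302) in the crop. Now I'll set the tray down, mouth edge first.

```bash
python3 -c "
from h import *
way([[.48,.15,.125]],step=.033);way([[.48,.15,.11]],frm=[.48,.15,.125])"
```

```text
{"x":-0.03,"y":0.43,"z":0.54,"twist":0},{"x":-0.03,"y":0.43,"z":0.54,"twist":0},{"x":-0.03,"y":0.43,"z":0.54,"twist":0},{"x":-0.03,"y":0.43,"z":0.54,"twist":0},{"x":-0.03,"y":0.43,"z":0.54,"twist":0},
{"x":-0.03,"y":0.43,"z":0.54,"twist":0}, #
{"x":-0.06,"y":0.21,"z":0.3,"twist":0}, #
```

```bash

python3 -m inch '[{"x":-0.03,"y":0.43,"z":0.54,"twist":0},{"x":-0.03,"y":0.43,"z":0.54,"twist":0},{"x":-0.03,"y":0.43,"z":0.54,"twist":0},{"x":-0.03,"y":0.43,"z":0.54,"twist":0},{"x":-0.03,"y":0.43,"z":0.54,"twist":0}]' >/dev/null
python3 -m inch '[{"x":-0.03,"y":0.43,"z":0.54,"twist":0},{"x":0,"y":0,"z":0,"twist":0},{"x":0,"y":0,"z":0,"twist":0}]' - 30
python3 -m inch '[{"x":0,"y":0.07,"z":0.1,"twist":0},{"x":0,"y":0.07,"z":0.1,"twist":0},{"x":0,"y":0,"z":0,"twist":0}]'
python3 -m inch '[{"x":0,"y":0.07,"z":0.1,"twist":0},{"x":0,"y":0,"z":0,"twist":0}]'
python3 -m inch '[{"x":0,"y":0.07,"z":0.1,"twist":0},{"x":0,"y":0,"z":0,"twist":0}]'
```

```text
t: 24.25
ee_pos: [0.4799, 0.1478, 0.1241]
orientation: [-2.524, -0.158, 0.106]
force: [0.3, -0.2, -1.7]
width: 0.0104
gripper_force: 92.0
t: 24.5
ee_pos: [0.4832, 0.1482, 0.116]
orientation: [-2.526, -0.164, 0.108]
force: [0.2, 0.3, -2.9]
width: 0.0104
gripper_force: 92.0
t: 24.67
ee_pos: [0.4834, 0.1486, 0.1106]
orientation: [-2.526, -0.163, 0.108]
force: [-0.5, -0.7, -1.7]
width: 0.0101
gripper_force: 92.0
t: 24.83
ee_pos: [0.4839, 0.1489, 0.1054]
orientation: [-2.526, -0.162, 0.108]
force: [-0.3, 0.5, -2.2]
width: 0.0104
gripper_force: 92.0
```

```bash

python3 -m inch '[{"x":0,"y":0.05,"z":0.07,"twist":0},{"x":0,"y":0,"z":0,"twist":0}]' |grep -E "ee|force"
python3 -m inch '[{"x":0,"y":0.05,"z":0.07,"twist":0},{"x":0,"y":0,"z":0,"twist":0}]' |grep -E "ee|force"
python3 -m inch '[{"x":0,"y":0.05,"z":0.07,"twist":0},{"x":0,"y":0,"z":0,"twist":0}]'|grep -E "ee|force"
```

```text
ee_pos: [0.4852, 0.1498, 0.1038]
force: [-2.2, -0.5, 8.6]
gripper_force: 93.4
ee_pos: [0.4872, 0.1509, 0.1026]
force: [-2.9, 1.7, 18.0]
gripper_force: 95.4
ee_pos: [0.4898, 0.152, 0.1014]
force: [-1.3, 5.1, 24.8]
gripper_force: 96.8
```

```bash

python3 -m inch '[{"x":0,"y":-0.08,"z":-0.08,"twist":0},{"x":0,"y":0,"z":0,"twist":0}]' >/dev/null
python3 -m inch '[{"x":0,"y":0,"z":0,"twist":0},{"x":0,"y":0,"z":0,"twist":0},{"x":0,"y":0,"z":0,"twist":0},{"x":0,"y":0,"z":0,"twist":0}]' 0.8 20
python3 -m inch '[{"x":0,"y":0,"z":-0.4,"twist":0},{"x":0,"y":0,"z":-0.7,"twist":0},{"x":0,"y":0,"z":-0.7,"twist":0},{"x":0,"y":0,"z":-0.7,"twist":0},{"x":0,"y":0,"z":-0.7,"twist":0}]'
python3 - <<'E'
from h import *
st()
t=vision.read_camera("top");s=vision.read_camera("scene")
cv2.imwrite("pics/top7.png",t[:,:,::-1]);cv2.imwrite("pics/scene7.png",s[:,:,::-1])
t0=cv2.imread("pics/top0.png")[:,:,::-1]
g=cv2.cvtColor(s,cv2.COLOR_RGB2GRAY)
def blob(im,x0,x1,y0,y1,th):
    m=(cv2.cvtColor(im,cv2.COLOR_RGB2GRAY)[y0:y1,x0:x1]>th).astype('uint8');n,l,stt,c=cv2.connectedComponentsWithStats(m)
    return [(stt[i].tolist(),(c[i]+[x0,y0]).round(1).tolist()) for i in range(1,n) if stt[i][4]>150]
print('bg',np.median(cv2.cvtColor(t,cv2.COLOR_RGB2GRAY)),np.median(g))
for th in(160,185):print(th,blob(t,200,330,150,300,th))
for th in(110,135):print(th,blob(s,330,460,130,300,th))
E
```

```text
t: 25.83
ee_pos: [0.4844, 0.1496, 0.0995]
orientation: [-2.526, -0.161, 0.108]
force: [-0.4, 0.4, -0.3]
width: 0.0584
gripper_force: 0.0
t: 26.25
ee_pos: [0.4754, 0.0737, 0.2037]
orientation: [-2.525, -0.161, 0.108]
force: [0.4, -0.5, -0.1]
width: 0.0685
gripper_force: 0.0
26.25 q [-0.362  0.263 -0.338  1.148  0.612  2.563] p [0.4754 0.0737 0.2037] rpy [-144.7   -9.2    6.2] f [ 0.4 -0.5 -0.1] w 0.0685 0.0
bg 146.0 94.0
160 [([69, 71, 31, 31, 613], [283.1, 234.9]), ([50, 75, 22, 31, 439], [261.1, 241.1])]
185 [([70, 72, 29, 29, 533], [282.9, 234.9]), ([53, 79, 16, 26, 294], [260.7, 241.6])]
110 [([40, 0, 27, 29, 191], [380.9, 146.1]), ([0, 29, 61, 77, 962], [356.1, 208.5]), ([56, 29, 74, 31, 630], [423.4, 172.7]), ([35, 46, 63, 41, 313], [392.2, 196.2]), ([56, 76, 74, 70, 1727], [430.9, 239.1]), ([0, 114, 41, 27, 178], [350.3, 258.1]), ([0, 129, 91, 41, 1176], [373.3, 284.8])]
135 [([25, 82, 24, 19, 265], [368.4, 220.7]), ([56, 91, 19, 17, 176], [394.6, 229.2])]
```

```bash
python3 - <<'E'
from h import *
from scipy.optimize import minimize
M={}
for n,th,(x0,x1,y0,y1) in(("top",165,(235,325,205,275)),("scene",125,(340,440,190,260))):
    g=cv2.GaussianBlur(cv2.imread(f"pics/{n}7.png",0),(3,3),0);m=np.zeros_like(g);m[y0:y1,x0:x1]=(g>th)[y0:y1,x0:x1]
    m=cv2.morphologyEx(m,cv2.MORPH_CLOSE,np.ones((11,11)));M[n]=m;print(n,m.sum(),cv2.minAreaRect(np.argwhere(m)[:,::-1].astype(np.float32)))
def iou(p,flip=1,show=False):
    o=[]
    for n,m in M.items():
        q=np.zeros_like(m)
        P=pose(p,[[x,y,z] for x,y,z in((.075,.046,.004),(.075,-.046,.004),(-.071,-.046,.004),(-.071,.046,.004))])
        cv2.fillConvexPoly(q,(proj(n,P)*16).round().astype(int),1,shift=4)
        o.append((q&m).sum()/max(1,(q|m).sum()))
    return o
b=None
for y in np.arange(-2,-.9,.1):
    for x in(.48,.5,.52):
        for yy in(.16,.18,.2):
            v=sum(iou([x,yy,y]))
            if b is None or v>b[0]:b=(v,[x,yy,y])
r=minimize(lambda p:-sum(iou(p)),b[1],method='Nelder-Mead',options=dict(initial_simplex=[b[1]]+[list(np.array(b[1])+d) for d in([.01,0,0],[0,.01,0],[0,0,.1])]))
print(r.x,iou(r.x))
# bar top check: predicted pixels of bar centre (top z=.075) and brightness ascii of scene
P=pose(r.x,[[-.015,.046,.075],[-.015,-.046,.075]])
for n in M:print(n,proj(n,P).round(1).tolist())
g=cv2.imread("pics/scene7.png",0)[192:262:2,345:435:2]
for row in g:print(''.join(" .:-=+*#%@"[min(9,int(v)//22)] for v in row))
E
```

```text
top 1061 ((275.58233642578125, 237.37060546875), (26.790912628173828, 46.314659118652344), 77.47119140625)
scene 684 ((380.4000244140625, 221.80001831054688), (45.53680419921875, 19.606121063232422), 18.434946060180664)
[ 0.4845085   0.16435765 -1.34244651] [np.float64(0.7840059790732437), np.float64(0.6755921730175077)]
top [[265.0, 225.1], [271.3, 254.2]]
scene [[380.3, 218.7], [391.8, 201.4]]
+-::::::::::::++=+++========+================
+:::::::::::::++++++++=+=+====+========++=+==
+:::::::::::::-++++=+=++=+===================
++:::::::::::::----=+==+++========+==+======+
==+==:::::::::::::::+==+=+++=+==++===========
===+++:::-++:-::::::+==++=+=++===+++=========
+++++++.:=++=::.::::=++======++++==+++===+==+
=++++++==++==+++:::=+++:========++=++++++=+==
==++=+++++-=+*++:::==+=.+======+++++=====++==
+==+++++++::::=+*==+++..+=++======+++==+=++==
=+++=+=++=*+:::::=+=+-..+====+===+==+++==++=+
===+=+++=***#*+::::+=:..++++++++======+++====
=+==+++=*******#*+++.::.+*+=++==++=====+====+
+=+===++********#*+:-:.:::=+*+=+++++====+=+=+
====+==*********#.- ##-:-::::=++++==+=====+==
=+=++=*****
[... 208 characters left out ...]
+=++++++++
===++=++==:---::-:*::#******:.+=++===++++++++
++====+===+==:=::::==#+****=:+==+=++=++=++++=
==+======+==++====::::=+#*#:.+=====++===+++++
====+=====+====++==--::::-::+==+==+==+++=+++=
============+=+=++===:+-:::==+=+====+++++==++
=============+++=++=====:*.+=+=+=++=+====++==
+=====+======+==+====+========++==+++===+=+++
==+==+=======+++================++===+====+++
=====++==========================++===++++=++
+===++==+===+====+=========+========++=++=++=
+====+===+===========================++===+++
==++++=====+==+===================++====+===+
+++======++=++============+==========+===++==
++++==+=+==+==++======================+====+=
++++++++=+==+===+==========================+=
```

```bash
python3 -m inch '[{"x":0,"y":0,"z":-0.5,"twist":0},{"x":0,"y":0,"z":-0.3,"twist":0},{"x":0,"y":0,"z":0,"twist":0},{"x":0,"y":0,"z":0,"twist":0}]'; python3 -c "
from plant import close_job
print(close_job())"
```

```text
t: 26.68
ee_pos: [0.4739, 0.0554, 0.2282]
orientation: [-2.526, -0.162, 0.108]
force: [-0.6, -0.8, -0.8]
width: 0.0684
gripper_force: 0.0
the job is handed in; nothing more can be done
None
```

I handed the job in at about 26.7 s: the latch is off, the lid stands open at about 1.55 rad, all four caps are in the case, and the empty tray looks level and upright on the bench, though I checked that last part only by fitting its outline in the images. The hand-in returned no verdict.

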